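# Clip the open pan ring round the riser's rod

## Task

Push the wooden C-shaped pan ring along the slate, without lifting it, so that its open gap slides sideways onto the front rod of the shelf riser it fits under, the higher of the two. Press it through its sprung gate until it is fully home and the gate has snapped shut behind the rod, gently, without ramming the rod, then leave it there and leave everything else where it stands.

Things in the scene. Friction and masses are not known exactly. Their poses are not given: they have to be found in the camera images.
- ring: Loose wooden pan ring: a thick flat C on the slate, 156 mm long (x from -90 to 66), 132 mm wide, 36 mm high, about 0.45 kg (varies by a third). Origin: centre of its hole, on the underside (hole 34 mm in radius, but with a straight wall at y = -17 mm on one side); z up; +x points out through the gap. Outer radius 66 mm. It starts with the gap turned roughly (within 0.4 rad) towards the two risers, about 100 mm short of them.
- ring_gap (a point): Mouth of the ring's gap, 57 mm ahead (+x) of its origin, 18 mm above the slate. The gap is 34 mm wide (y from -17 to 17 mm), between two straight lips that reach from x = 31 to 57 mm, their outer sides at y = 47 and -47 mm.
- ring_heel (a point): Middle of the flat back face of the ring's heel, 18 mm above the slate, at x = -90 mm of the ring. The heel is a straight bar opposite the gap: x from -90 to -62 mm, y from -48 to 48 mm, 36 mm high like all of the ring. Two finger ends side by side on it push the ring straight; a side push on a lip turns it.
- ring_seat (a point): Where the rod's axis is when the ring is fully home: at x = -22 mm of the ring, 18 mm above the slate. The rod (12 mm radius) then bears on the hole's wall opposite the gap: a hard stop.
- gate (a joint): Steel spring gate across the gap, just inside the lips: a flap 38 mm long, 22 mm high. 0 = shut, up to 1.75 rad = swung inwards. The rod opens it against its spring, which resists with about 2 to 8 N; friction on the slate adds 2 to 5 N. It snaps shut behind the rod only in the last 2 to 7 mm before the hard stop; let go earlier, it can push the ring back.
- gate_tip (a point): Free end of the gate, 18 mm above the slate. Its hinge pin stands at x = 28 mm, y = 19 mm of the ring; shut, the gate reaches from there along the ring's -y.
- riser_high: Fixed aluminium shelf riser, the higher one: a board on one upright front rod (12 mm radius) and a back panel at x = 165 mm; open at the front (-x) and sides. Origin: foot of the rod. Board: 130 mm wide (y), x from -25 to 175 mm, underside 46 mm and top 56 mm above the slate. On top: a 7 mm cap over the rod, a bowl 40 mm high, 40 mm radius at x = 130 mm.
- riser_high_rod (a point): Axis of the higher riser's rod, 18 mm above the slate.
- riser_low: Fixed shelf riser, the lower one, 190 mm left or right of the other (varies), facing the same way and alike, but with the board's underside 26 mm and top 36 mm above the slate: too low for the ring. A jar 66 mm high, 32 mm radius stands on it at x = 130 mm.
- mug: Bystander: loose blue-glazed mug, 90 mm high, 80 mm wide, origin under its centre.
- dish: Bystander: loose small white bowl, 30 mm high, 90 mm wide, origin under its centre.
- pitcher: Bystander: loose ceramic pitcher, 180 mm high, 116 mm wide, origin under its centre.
Things that resemble listed ones, but are neither listed nor needed, are in the scene too. Of the things that look like the ring, the largest one is meant.

How it is judged:
By the outcome, as a careful person would: the job done as asked, in the order asked, and still so for the second after the job is handed in, with the robot touching nothing.
It also fails if it takes over 72 s, if anything falls off the work surface, if the arm or the gripper's body presses on something with over 40 N, if the wrist force passes 120 N, or if a joint passes its speed limit or range.

## Robot

A 7-joint arm with a two-finger parallel gripper is mounted at the origin on the work surface. World frame = base frame: x ahead of the robot, y to its left, z up, the work surface at z = 0. Lengths are in m, angles in rad, forces in N, time in s.
With the tool pointing down it reaches from about 0.425 to 1.025 m from the base axis. Payload 9.4 kg.
Tool frame: the origin (TCP) lies between the finger pads; the fingertips stand 19 mm ahead of it and the grasp point (between the pads) is the TCP; y points along the fingers, z is the direction in which the jaws open and shut, and the axes are right-handed (so a half turn about y gives the same grasp; the last joint's range is limited). The gripper opens to 85 mm and grips with 20 to 120 N. Pads are 22 mm wide; open, the fingers measure 114 mm over their backs; the gripper's body (76 mm by 85 mm) begins 54 mm behind the grasp point. The pads swing forward as they close: fully open they stand 13 mm farther back than shut.
Start: joints at [1.206, 0.599, -0.003, 1.599, 0.002, 0.943, -0.08], TCP at [0.206, -0.695, 0.25] pointing down, gripper open.
Joint ranges: [-2.57, 2.57], [-0.35, 1.97], [-1.29, 1.29], [0.11, 2.56], [-1.05, 4.19], [0.11, 1.86], [-2.63, 2.63]. Speed limits (rad/s): [2.22, 2.22, 3.01, 3.01, 3.14, 3.14, 3.14].

## Interface

Orientations are given as a rotation vector (axis times angle).
In Python, from plant import env gives the robot as it stands.
- The arm moves only by the tool play_rows, never from a script. Its argument "increments" is text: rows parted by semicolons, each of 7 numbers parted by spaces: the shift along the world's x, y, z in m, then the turn, a rotation vector about the world's x, y, z in degrees, then the closure in counts, from 0 (fully open) to 255 (shut). In form: tx ty tz ax ay az jaw; .... A call has 1 to 10 rows; each row shifts and turns the pose as measured when the row begins; what a row does not reach is not made up. A row lasts 1/12 s, in which the tool goes at most 41.7 mm and 7.16 degrees, less where a joint would pass 70% of its speed; a pose out of reach is approached as far as the arm can. A call is refused whole if a number of a shift passes 0.0417 or a number of a turn 7.16, either way. A call with a gripper value outside its range is refused whole. The fingers move at their own pace and stop on an object; "grip_force" is the grip in N (left out, the last holds). Time passes only in rows, so rows that do not move let the fingers close. It gives the time, the measured TCP pose, the force and the opening at its end, in the units of the state.
- env.read_state(): the state, without advancing time (a new reading comes with each control period).
- env.read_camera(name): name is "scene" or "top" or "wrist"; returns (picture, depth): 384x512x3 uint8, red, green, blue; 384x512 float32, m along the optical axis (not along the pixel's ray), 0 where there is no reading.
- env.camera_params(name): a dict with "fov_y" (degrees; the focal length in pixels is half the picture's height over the tangent of half this angle, whatever the lens; pixels are square), "cx", "cy" (the principal point, pixels), "R" (3x3) and "t" (3): a world point X has camera coordinates R X + t; the wrist camera has in their place "T_tool_cam" (4x4, takes a point from camera to tool coordinates, whose origin is the TCP and whose axes are the tool frame's). Camera axes: x right, y down, z forward; pixel columns grow to the right and rows downward; lengths in m; the calibration is good to about 2 mm. A picture is of the moment at which its call begins: read the wrist's pose just before it. camera_params takes no time and is no camera call.
- env.job_done(): hands the job in, once; it reports no verdict.
The state is a dict: "time": time; "joints": joint angles; "dq": joint speeds; "tau": joint torques, N m; "tool_pos": TCP position; "ee_rot": TCP orientation; "contact_force": force on the tool from outside, world axes, zero at the start; "torque": the same for the moment, N m; "gripper_width": finger opening in m.
Only numpy, scipy, OpenCV 4.12 (cv2) and the standard library are available. Lean on these libraries where they do the work, as an engineer would, in place of code of your own. Each camera call takes 0.05 s, during which the arm holds its last target.

## Working session

There is one attempt and no reset: what is moved stays moved. The work goes in short steps, Python scripts to look and compute and a tool call to move; the robot and the scene stay as the last step left them, time stands still between calls to the robot, and variables do not carry over. Pictures are saved under pics/ and viewed, and the job is handed in when it is done.

Besides the shell and the picture viewer there is one more tool, called after "Request:" by a JSON object that holds its "name" and its "arguments", one argument or row to a line. play_rows: Moves the arm, as the interface text tells. Its arguments: {"type":"object","properties":{"increments":{"type":"string"},"grip_force":{"type":"number"}},"required":["increments"]}

```bash
mkdir -p pics; ls; cat > h.py <<'E'
import numpy as np, cv2
from plant import env
def cam(n):
    p=env.camera_params(n); im,d=env.read_camera(n); return p,im,d
def f(p): return 192/np.tan(np.radians(p['fov_y'])/2)
def ray_plane(p,u,v,z):
    R=np.array(p['R']);t=np.array(p['t']);C=-R.T@t
    d=R.T@np.array([(u-p['cx'])/f(p),(v-p['cy'])/f(p),1]); return C+d*(z-C[2])/d[2]
def proj(p,X):
    c=np.array(p['R'])@np.array(X)+np.array(p['t']); return c[0]/c[2]*f(p)+p['cx'],c[1]/c[2]*f(p)+p['cy']
def cloud(p,d):
    v,u=np.mgrid[0:384,0:512]; F=f(p)
    c=np.stack([(u-p['cx'])/F*d,(v-p['cy'])/F*d,d],-1)
    return (c-np.array(p['t']))@np.array(p['R'])
E
python3 - <<'E'
from h import *
for n in ['scene','top']:
    p,im,d=cam(n); cv2.imwrite(f'pics/{n}0.png',cv2.resize(im[:,:,::-1],(800,600)))
    np.savez(f'{n}0.npz',im=im,d=d); print(n,p)
print(env.read_state())
E
```

```text
pics
scene {'fov_y': 42.27024995561047, 'cx': 255.71328890177577, 'cy': 188.27993303286422, 'R': array([[-0.46163832,  0.88694155, -0.01499139],
       [ 0.56691389,  0.28198665, -0.77401045],
       [-0.68227466, -0.36581171, -0.63299533]]), 't': array([ 0.22401658, -0.27896142,  1.88586455])}
top {'fov_y': 47.18689048907638, 'cx': 252.97307115252698, 'cy': 187.61367434501318, 'R': array([[-0.13183723, -0.99126689, -0.00298438],
       [-0.96890185,  0.12949752, -0.21085442],
       [ 0.20939948, -0.0249069 , -0.97751292]]), 't': array([0.11181541, 0.54701352, 1.26023516])}
{'time': 0.1, 'joints': array([ 1.20630768,  0.60008841, -0.00256266,  1.60001072,  0.00178909,
        0.94288828, -0.07983851]), 'dq': array([-0.0006855 ,  0.0003793 ,  0.00109884, -0.00176257, -0.00011938,
        0.00099999,  0.00153173]), 'tau': array([ 5.22779694e-03, -7.77986598e+01,  1.56996299e+00, -2.58623922e+01,
        1.25943107e-02,  5.58127707e-03,  1.59578224e-05]), 'tool_pos': array([ 0.20567933, -0.69482602,  0.24948571]), 'ee_rot': array([-0.29986542,  2.06850762, -2.06567134]), 'contact_force': array([ 0.12514176,  0.11738312, -1.06692632]), 'torque': array([-0.02630857, -0.01226964,  0.05531564]), 'gripper_width': 0.08563033364418124}
```

View pics/scene0.png

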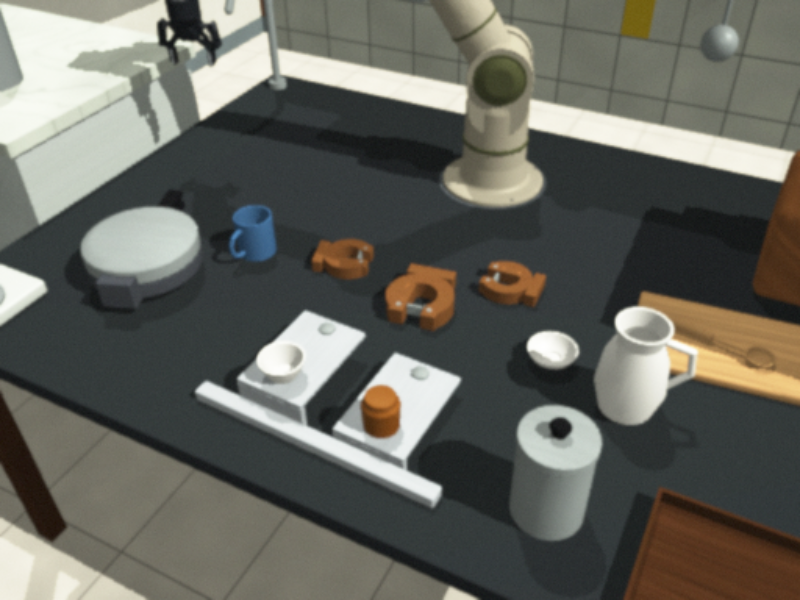

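View pics/top0.png

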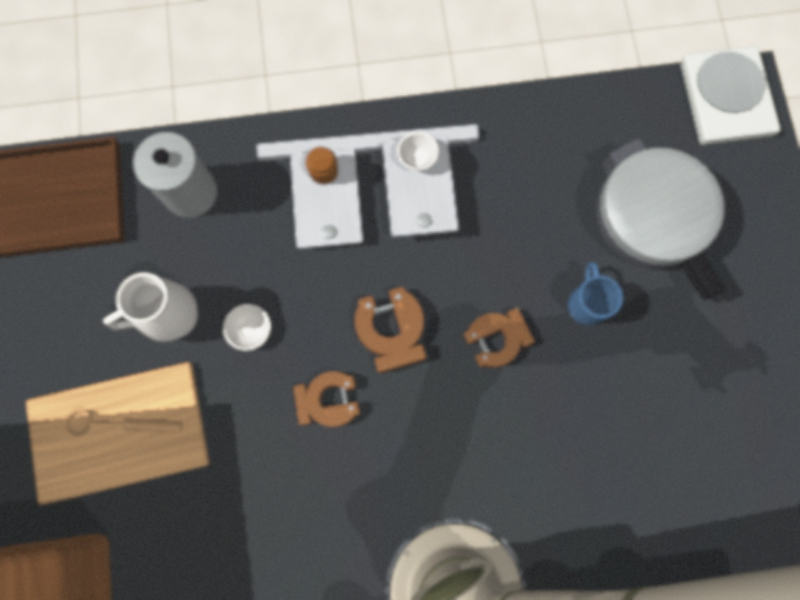

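The pictures (800x600 scale) show three C-rings. In the top view they are the large one at (390,328), and small ones at (330,400) and (498,338). There are two risers, one with a bowl (cap at 425,220) and one with a jar (cap at 329,232). The large ring and the bowl riser match the description, so I'll measure those.

```bash
cat > meas.py <<'E'
from h import *
def ringmask(im,lo=(5,90,50),hi=(18,255,255)):
    return cv2.inRange(cv2.cvtColor(im,cv2.COLOR_RGB2HSV),lo,hi)
E
python3 - <<'E'
from meas import *
p=env.camera_params('top'); z=np.load('top0.npz'); im,d=z['im'],z['d']
P=cloud(p,d)
m=ringmask(im); n,l,s,c=cv2.connectedComponentsWithStats(m)
for i in range(1,n):
    if s[i,4]>150:
        q=P[l==i]; print(i,s[i],c[i],'z',np.percentile(q[:,2],[5,50,90]),'xy',np.median(q,0)[:2])
# risers: depth at board
for nm,(u,v) in dict(bowlboard=(270,110),jarboard=(210,130),bowlcap=(272,141),jarcap=(210,148.5),table=(170,260)).items():
    a=P[int(v)-3:int(v)+4,int(u)-3:int(u)+4].reshape(-1,3); print(nm,np.median(a,0))
big=cv2.resize(im[110:250,170:350][:,:,::-1],None,fx=4.4,fy=4.2,interpolation=cv2.INTER_CUBIC); cv2.imwrite('pics/crop.png',big)
hm=np.clip((P[:,:,2]+0.01)/0.11*255,0,255).astype(np.uint8)
hm[d==0]=0
cv2.imwrite('pics/hm.png',cv2.resize(cv2.applyColorMap(hm[60:260,150:370],cv2.COLORMAP_JET),None,fx=3.4,fy=2.9,interpolation=cv2.INTER_NEAREST))
E
```

```text
1 [   0   88   79   76 5138] [ 37.9490074 125.3223044] z [0.0013935  0.00655507 0.02380295] xy [0.86228685 0.69604987]
2 [196  95  19  22 336] [205.54464286 105.30357143] z [0.059826   0.09872537 0.10338229] xy [0.82084615 0.14856081]
3 [ 227  184   46   54 1447] [251.27781617 212.1015895 ] z [0.00151339 0.03499276 0.03863802] xy [0.48572874 0.04494864]
4 [297 197  45  38 897] [320.49052397 214.81605351] z [0.00087231 0.02692185 0.03075005] xy [ 0.45933366 -0.15830665]
5 [  17  232  116   91 6862] [ 72.52448266 278.62678519] z [0.01305297 0.01826691 0.02314106] xy [0.35926524 0.60713874]
6 [188 238  42  35 923] [207.00325027 256.32394366] z [0.00118969 0.02713336 0.030859  ] xy [0.36973647 0.20292869]
11 [   0  342   72   42 2700] [ 36.03666667 364.3237037 ] z [0.0362642  0.18295184 0.20132093] xy [0.15277549 0.6362124 ]
bowlboard [ 0.79266975 -0.04631639  0.05591481]
jarboard [0.76345607 0.14754561 0.03578996]
bowlcap [ 0.692853   -0.03800188  0.06154063]
jarcap [0.70237417 0.15352243 0.04176218]
table [ 0.38001586  0.31602291 -0.00047321]
```

View pics/crop.png

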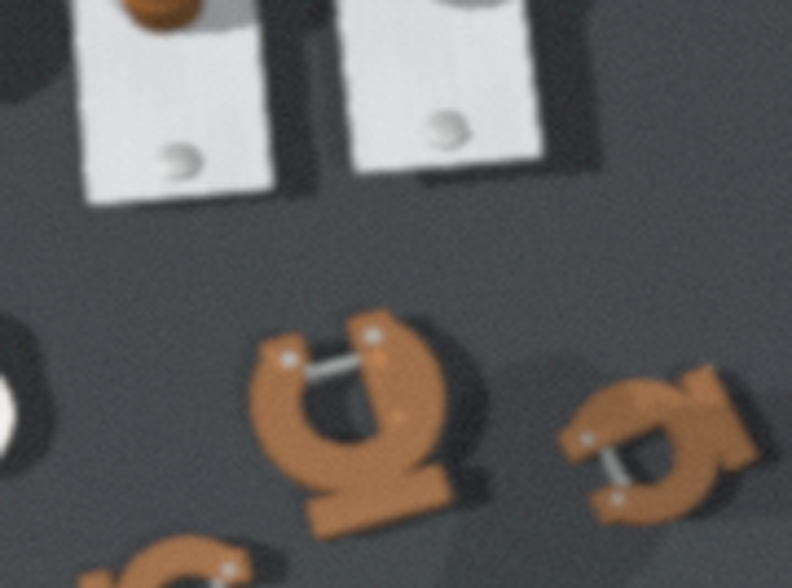

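View pics/hm.png

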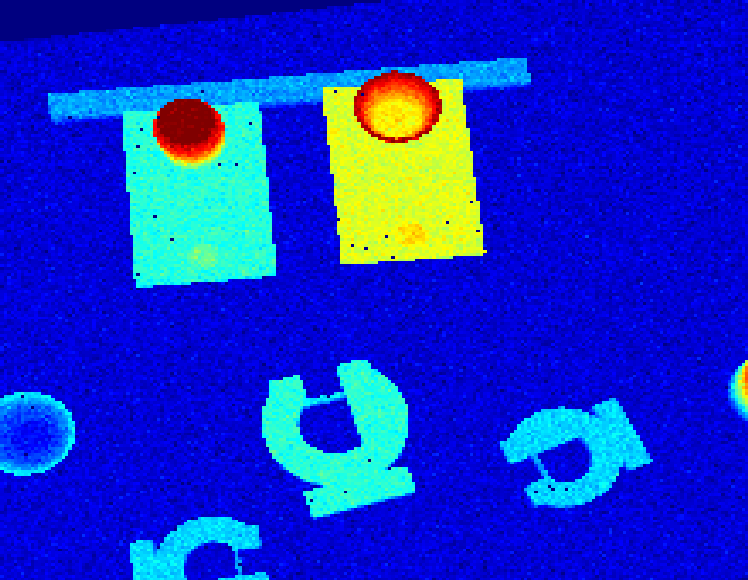

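```bash
cat >> meas.py <<'E'
def linefit(Q):
    r=cv2.fitLine(Q.astype(np.float32),cv2.DIST_HUBER,0,1e-4,1e-4).ravel(); return r[:2],r[2:]
def ringpose(p,im,d,guess=None,dbg=True):
    P=cloud(p,d); z=P[...,2]
    m=((ringmask(im,(4,80,40),(22,255,255))>0)&(z>0.026)&(z<0.046)).astype(np.uint8)
    m=cv2.morphologyEx(m,cv2.MORPH_CLOSE,np.ones((3,3)))
    n,l,s,c=cv2.connectedComponentsWithStats(m)
    cand=[i for i in range(1,n) if s[i,4]>150]
    if guess is not None:
        k=min(cand,key=lambda i:np.linalg.norm(np.median(P[l==i],0)[:2]-guess))
    else: k=max([i for i in cand if np.median(z[l==i])>0.031 and np.linalg.norm(np.median(P[l==i],0)[:2])<.9],key=lambda i:s[i,4])
    mm=(l==k).astype(np.uint8)
    cs,_=cv2.findContours(mm,cv2.RETR_EXTERNAL,cv2.CHAIN_APPROX_NONE); C=max(cs,key=len)[:,0,:]
    W=np.array([ray_plane(p,u,v,0.036)[:2] for u,v in C])
    v,u=np.nonzero(mm); A=np.array([ray_plane(p,a,b,0.036)[:2] for a,b in zip(u,v)])
    return W,A,mm
E
python3 - <<'E'
from meas import *
p=env.camera_params('top'); z=np.load('top0.npz'); im,d=z['im'],z['d']
P=cloud(p,d); Z=P[...,2]
# risers
for nm,h,yc in (('high',.056,-.04),('low',.036,.15)):
    m=(abs(Z-h)<.005)&(P[...,0]>.62)&(P[...,0]<.9)&(abs(P[...,1]-yc)<.09)&(im.min(2)>100)
    v,u=np.nonzero(m); A=np.array([ray_plane(p,a,b,h)[:2] for a,b in zip(u,v)])
    r=cv2.minAreaRect(A[:,::1].astype(np.float32)); print(nm,m.sum(),r)
    ys=A[:,1]
    # front edge
    bins=np.linspace(yc-.05,yc+.05,18); F=[]
    for a,b in zip(bins[:-1],bins[1:]):
        q=A[(ys>a)&(ys<b)]
        if len(q)>5: i=q[:,0].argmin(); F.append(q[i])
    dr,pt=linefit(np.array(F)); print(' front dir',np.degrees(np.arctan2(dr[1],dr[0])),pt)
    for sgn in (1,-1):
        G=[]
        for a in np.arange(.70,.79,.006):
            q=A[abs(A[:,0]-a)<.004]; 
            G.append(q[(sgn*q[:,1]).argmax()])
        dr,pt=linefit(np.array(G)); print(' side',sgn,np.degrees(np.arctan2(dr[1],dr[0])),pt)
W,A,mm=ringpose(p,im,d)
r=cv2.minAreaRect(W.astype(np.float32)); print('ring',len(A),r, A.mean(0))
# gate/hinge pins bright px
E
```

```text
high 2000 ((0.7708520293235779, -0.03643602877855301), (0.12957657873630524, 0.2006857544183731), 87.91429138183594)
 front dir 87.1154 [ 0.671809   -0.04637361]
 side 1 -1.3583705 [0.7339596  0.02834759]
 side -1 -1.9456487 [ 0.7547599  -0.09972792]
low 1910 ((0.7779238224029541, 0.15304893255233765), (0.12971264123916626, 0.20061719417572021), 87.91102600097656)
 front dir 88.29809 [0.67943764 0.16582021]
 side 1 -2.6526904 [0.73403156 0.21825722]
 side -1 -1.5960023 [0.74836713 0.09001365]
ring 1324 ((0.49479639530181885, 0.05684947222471237), (0.14790867269039154, 0.13139285147190094), 9.162615776062012) [0.4888479  0.05519155]
```

```bash
python3 - <<'E'
from meas import *
p=env.camera_params('top'); z=np.load('top0.npz'); im,d=z['im'],z['d']
P=cloud(p,d)
W,A,mm=ringpose(p,im,d)
r=cv2.minAreaRect(W.astype(np.float32))
def analyse(W,A,th):
  for it in range(4):
    R=np.array([[np.cos(th),np.sin(th)],[-np.sin(th),np.cos(th)]])
    c=np.array(r[0]); L=(W-c)@R.T   # centred at rect centre
    back=L[(L[:,0]<L[:,0].min()+.007)&(abs(L[:,1])<.042)]
    dr,pt=linefit(back); e=np.arctan2(dr[1],dr[0]); e=(e+np.pi)%np.pi-np.pi/2
    th+=e
  return th,L,back
th,L,back=analyse(W,A,np.radians(r[2])); print('back-edge angle',np.degrees(th),back.mean(0),len(back))
# circle: outer arc pts
o=L[(L[:,0]>-.03)&(L[:,0]<.05)&(abs(L[:,1])>.050)]
from scipy.optimize import least_squares
s=least_squares(lambda q:np.hypot(o[:,0]-q[0],o[:,1]-q[1])-.066,[.0165,0]).x
R=np.array([[np.cos(th),np.sin(th)],[-np.sin(th),np.cos(th)]])
print('circle centre local',s,'world',np.array(r[0])+R.T@s, 'back to centre',s[0]-back[:,0].mean())
hb=L[L[:,0]<-.05]; print('heel y range',hb[:,1].min(),hb[:,1].max(), 'front',L[:,0].max())
fr=L[L[:,0]>.062]; 
for sg in(1,-1):
  q=fr[sg*fr[:,1]>0]; print('lip',sg,len(q),q[:,1].min(),q[:,1].max(),q[:,0].max())
print('image x of axis', proj(p,[*np.array(r[0]),.036]))
ov=im.copy()
x0=np.array(r[0])+R.T@s
for a in (-.09,0,.057):
    u,v=proj(p,[*(x0+R.T@[a,0]),.036]); cv2.circle(ov,(int(round(u)),int(round(v))),1,(0,255,0),-1)
u,v=proj(p,[.6959,-.0337,.063]); cv2.circle(ov,(int(round(u)),int(round(v))),1,(255,0,0),-1)
cv2.imwrite('pics/ov.png',cv2.resize(ov[110:250,170:350][:,:,::-1],None,fx=4.2,fy=4.2,interpolation=cv2.INTER_CUBIC))
E
```

```text
back-edge angle 9.186562419292075 [-0.07232193 -0.0011164 ] 27
circle centre local [0.01752222 0.00036749] world [0.5120352  0.06000966] back to centre 0.08984414456096997
heel y range -0.047103662792191824 0.047732213928882744 front 0.07396330507310737
lip 1 15 0.01739197475610592 0.047099461028734774 0.07396330507310737
lip -1 13 -0.04639733461072159 -0.01737947542151356 0.07394064754810639
image x of axis (np.float64(249.70141059261496), np.float64(209.92976462323028))
```

View pics/ov.png

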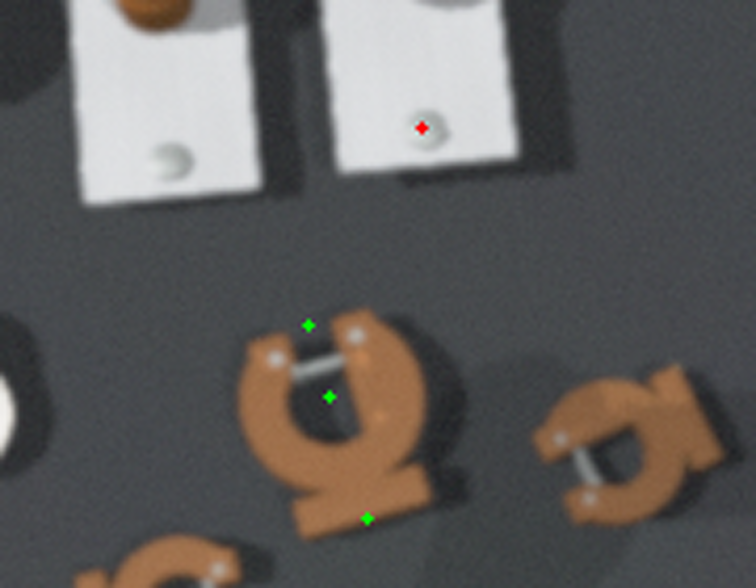

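```bash
python3 - <<'E'
from meas import *
for n in ('top','scene'):
    p=env.camera_params(n); z=np.load(n+'0.npz'); im,d=z['im'],z['d']; P=cloud(p,d)
    g=im.min(2).astype(float)
    for nm,X,h in (('high',[.6959,-.0337],.056),('low',[.7030,.1557],.036)):
        # cap by height
        m=(np.hypot(P[...,0]-X[0],P[...,1]-X[1])<.03)&(abs(P[...,2]-h-.007)<.003)
        # by colour: darker than board
        u,v=proj(p,[*X,h+.007]); u0,v0=int(u),int(v)
        b=np.median(g[v0-12:v0+13,u0-12:u0+13]); print(n,nm,'proj',u,v,'board',b)
        if n=='top' : 
            q=g[v0-8:v0+9,u0-8:u0+12]; print(q.astype(int)[::1])
        mm=np.zeros_like(m); mm[v0-9:v0+10,u0-9:u0+10]=1
        k=mm&(abs(P[...,2]-h-.007)<.0035)
        vv,uu=np.nonzero(k); 
        if len(vv): print(' hmask',len(vv),uu.mean(),vv.mean(),ray_plane(p,np.median(uu),np.median(vv),h+.007))
p=env.camera_params('top'); z=np.load('top0.npz'); im,d=z['im'],z['d'];P=cloud(p,d)
for g in ([.459,-.158],[.37,.203]):
    W,A,mm=ringpose(p,im,d,g); W=W; print(cv2.minAreaRect(W.astype(np.float32)),W.min(0),W.max(0))
m=(im.min(2)>120)&(P[...,2]>.015)&(P[...,2]<.035)&(P[...,0]<.6); print('dish',np.median(P[m],0), P[m].min(0),P[m].max(0))
E
```

```text
top high proj 270.3871419770476 140.26341066008473 board 216.0
[[219 219 218 217 219 219 217 218 219 219 217 216 217 218 218 219 216 218
  217 217]
 [219 220 220 219 220 218 217 216 217 219 218 217 217 218 218 217 218 217
  217 217]
 [219 219 219 219 218 220 217 216 218 217 216 214 217 218 218 217 217 217
  218 218]
 [219 218 221 220 218 218 216 212 212 211 210 212 213 218 218 216 215 216
  218 216]
 [218 219 220 220 219 214 208 197 193 189 188 191 202 213 215 218 215 216
  215 216]
 [219 218 220 219 214 207 199 186 181 175 172 170 182 196 211 215 217 216
  217 216]
 [220 218 221 217 213 201 190 185 179 173 167 167 166 179 203 214 216 216
  216 217]
 [219 221 219 218 211 201 193 187 182 178 173 167 166 174 196 213 215 216
  218 216]
 [219 220 219 218 212 208 202 195 189 183 176 169 163 167 186 211 215 216
  216 217]
 [220 220 218 217 215 213 211 201 194 188 184 175 169 164 175 197 214 215
  216 218]
 [221 220 220 218 216 215 214 208 201 194 191 181 166 162 171 197 212 216
  216 215]
 [219 219 219 218 215 211 206 205 198 197 190 178 168 172 190 206 214 216
  216 216]
 [219 219 220 218
[... 2113 characters left out ...]
71926275 208.84601889199234 board 220.0
 hmask 48 208.85416666666666 209.97916666666666 [ 0.70093695 -0.03299965  0.063     ]
scene low proj 269.58993030485436 237.1946985681871 board 223.0
 hmask 55 268.07272727272726 237.78181818181818 [0.7075987  0.15325938 0.043     ]
((0.4510252773761749, -0.1471739560365677), (0.10064881294965744, 0.11423730850219727), 16.816810607910156) [ 0.39796085 -0.20896676] [ 0.49967775 -0.08574353]
((0.37589871883392334, 0.1972106695175171), (0.10088840126991272, 0.11349451541900635), 3.212620258331299) [0.32608399 0.139373  ] [0.42693496 0.25459503]
dish [0.43696002 0.52334695 0.01866545] [ 0.00322148 -0.1211952   0.01500388] [0.59846933 0.76438666 0.03469994]
```

```bash
cat >> h.py <<'E'
from scipy.spatial.transform import Rotation as Rn
def st():
    s=env.read_state(); M=Rn.from_rotvec(s['ee_rot']).as_matrix()
    z=M[:,2]; 
    print('t',round(s['time'],2),'pos',np.round(s['tool_pos'],4),'fing',np.round(M[:,1],3),'jawyaw',round(np.degrees(np.arctan2(z[1],z[0])),2),'F',np.round(s['contact_force'],1),'w',round(s['gripper_width'],4),'q7',np.round(s['joints'],2))
    return s,M
E
python3 - <<'E'
from h import *
s,M=st(); print(M.round(3)); print(env.camera_params('wrist'))
p=env.camera_params('top'); print(ray_plane(p,247/1.5625,328/1.5625,.02),ray_plane(p,598/1.5625,298/1.5625,.09))
E
```

```text
t 0.1 pos [ 0.2057 -0.6948  0.2495] fing [-0.     0.001 -1.   ] jawyaw -73.51 F [ 0.1  0.1 -1.1] w 0.0856 q7 [ 1.21  0.6  -0.    1.6   0.    0.94 -0.08]
[[-0.959 -0.     0.284]
 [-0.284  0.001 -0.959]
 [ 0.    -1.    -0.001]]
{'fov_y': 63.24915198949625, 'cx': 258.13451341961985, 'cy': 196.37322854935343, 'T_tool_cam': array([[ 8.40619008e-04,  9.57195671e-01,  2.89440391e-01,
        -7.24961333e-02],
       [ 2.79226486e-04, -2.89440706e-01,  9.57195904e-01,
        -1.22769431e-01],
       [ 9.99999608e-01, -7.23817649e-04, -5.10583743e-04,
        -8.46157570e-05],
       [ 0.00000000e+00,  0.00000000e+00,  0.00000000e+00,
         1.00000000e+00]])}
[0.53450957 0.33438249 0.02      ] [ 0.49086771 -0.33487443  0.09      ]
```

Request:
{"name": "play_rows", "arguments": {
  "increments": "0.028 0.029 0 0 0 7 0;0.028 0.029 0 0 0 7 0;0.028 0.029 0 0 0 7 0;0.028 0.029 0 0 0 7 0;0.028 0.029 0 0 0 7 0;0.028 0.029 0 0 0 7 0;0.028 0.029 0 0 0 7 0;0.028 0.029 0 0 0 7 0;0.028 0.029 0 0 0 7 0;0.028 0.029 0 0 0 7 0"
}}

```text
time: 0.93
tool_pos: [0.4809, -0.3991, 0.2457]
ee_rot: [-1.197, 1.242, -1.244]
contact_force: [0.9, -0.4, 0.1]
gripper_width: 0.0853
```

Request:
{"name": "play_rows", "arguments": {
  "increments": "0 0.04 0 0 0 0 0;0 0.04 0 0 0 0 0;0 0.04 0 0 0 0 0;0 0.04 0 0 0 0 0;0 0.04 0 0 0 0 0;0 0.04 0 0 0 0 0;0 0.04 0 0 0 0 0;0 0.04 0 0 0 0 0;0 0.04 0 0 0 0 0;0 0.04 0 0 0 0 0"
}}

```text
time: 1.77
tool_pos: [0.4835, 0.017, 0.2433]
ee_rot: [-1.199, 1.234, -1.237]
contact_force: [1.6, -0.2, -0.7]
gripper_width: 0.085
```

```bash
python3 -c "
from h import *
st()"
```

```text
t 1.77 pos [0.4835 0.017  0.2433] fing [-0.003 -0.005 -1.   ] jawyaw -1.97 F [ 1.6 -0.2 -0.7] w 0.085 q7 [ 0.18  0.35 -0.43  2.13  0.23  0.71 -0.44]
```

Request:
{"name": "play_rows", "arguments": {
  "increments": "0.006 0.04 0 0 0 6 0;0.006 0.04 0 0 0 5 0;0.001 0.03 0 0 0 0 0;0 0.01 0 0 0 0 0;0 0 0 0 0 0 0;0 0 0 0 0 0 0"
}}

```text
time: 2.27
tool_pos: [0.4938, 0.1516, 0.2433]
ee_rot: [-1.292, 1.077, -1.076]
contact_force: [0.6, 0.1, -0.3]
gripper_width: 0.0856
```

```bash
python3 - <<'E'
from h import *
s,M=st()
im,d=env.read_camera('wrist'); cv2.imwrite('pics/w1.png',im[:,:,::-1])
E
```

```text
t 2.27 pos [0.4938 0.1516 0.2433] fing [-0.002 -0.002 -1.   ] jawyaw 10.27 F [ 0.6  0.1 -0.3] w 0.0856 q7 [-0.04  0.4  -0.5   2.06  0.28  0.75 -0.53]
```

View pics/w1.png

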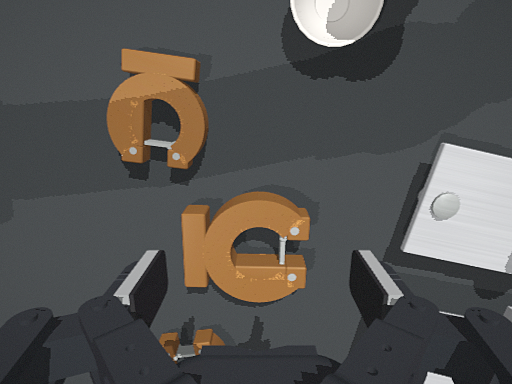

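The wrist view shows the large ring at (255,245) with its gap to the right. The small rings are at (155,120) and (190,345). Both fingers lie on the ring's left (+y) side, clear of everything, so I'll go down.

Request:
{"name": "play_rows", "arguments": {
  "increments": "0 0 -0.035 0 0 0 0;0 0 -0.035 0 0 0 0;0 0 -0.035 0 0 0 0;0 0 -0.035 0 0 0 0;0 0 -0.03 0 0 0 0;0 0 -0.02 0 0 -1 0;0 0 -0.01 0 0 0 0;0 0 0 0 0 0 0"
}}

```text
time: 2.98
tool_pos: [0.4963, 0.1317, 0.0377]
ee_rot: [-1.275, 1.103, -1.118]
contact_force: [0.1, -0.5, 0.3]
gripper_width: 0.0856
```

```bash
python3 - <<'E'
from h import *
s,M=st()
im,d=env.read_camera('wrist'); cv2.imwrite('pics/w2.png',im[:,:,::-1])
E
```

```text
t 2.98 pos [0.4963 0.1317 0.0377] fing [ 0.003 -0.01  -1.   ] jawyaw 7.7 F [ 0.1 -0.5  0.3] w 0.0856 q7 [-0.24  0.71 -0.2   2.22  0.56  0.27 -0.8 ]
```

View pics/w2.png

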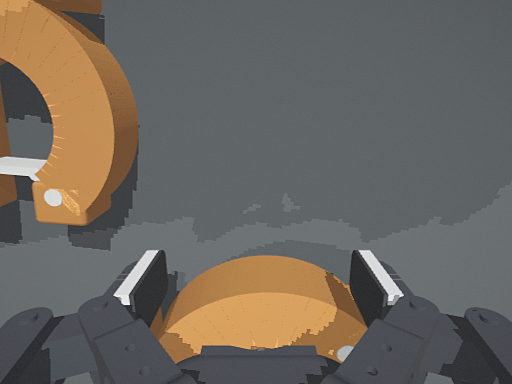

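Request:
{"name": "play_rows", "arguments": {
  "increments": "0.001 0.003 -0.006 0 0 1 0;0 0 -0.004 0 0 0.5 0;0 0 0 0 0 0 0"
}}

```text
time: 3.28
tool_pos: [0.4991, 0.132, 0.0299]
ee_rot: [-1.283, 1.083, -1.102]
contact_force: [0.1, -0.3, 0.5]
gripper_width: 0.0853
```

```bash
python3 - <<'E'
from h import *
s,M=st()
im,d=env.read_camera('wrist'); 
# finger tip height: depth of tool tips
p=env.camera_params('wrist'); T=p['T_tool_cam']; F=f(p)
for u,v in ((130,290),(148,265),(372,265),(390,292),(250,230)):
    z=d[v,u]; c=T@np.array([(u-p['cx'])/F*z,(v-p['cy'])/F*z,z,1]); print(u,v,c[:3].round(4),(M@c[:3]+s['tool_pos']).round(4))
E
```

```text
t 3.28 pos [0.4991 0.132  0.0299] fing [ 0.007 -0.01  -1.   ] jawyaw 9.07 F [ 0.1 -0.3  0.5] w 0.0853 q7 [-0.25  0.72 -0.19  2.22  0.58  0.25 -0.8 ]
130 290 [-0.0102 -0.0271 -0.0464] [0.4515 0.1351 0.0566]
148 265 [-0.0106 -0.0102 -0.0457] [0.4522 0.1354 0.0397]
372 265 [-0.0108 -0.0105  0.0446] [0.5414 0.1498 0.0405]
390 292 [-0.0099 -0.0279  0.045 ] [0.5417 0.1492 0.0579]
250 230 [-0.0735 -0.1228 -0.0011] [0.4856 0.2056 0.1518]
```

```bash
python3 - <<'E'
from h import *
s,M=st()
im,d=env.read_camera('wrist')
p=env.camera_params('wrist'); T=p['T_tool_cam']; F=f(p)
v,u=np.mgrid[0:384,0:512]
c=np.stack([(u-p['cx'])/F*d,(v-p['cy'])/F*d,d,np.ones_like(d)],-1)@T.T
m=(abs(c[...,0])<.02)&(abs(abs(c[...,2])-.047)<.008)&(d>0)
for sg in (1,-1):
    k=m&(sg*c[...,2]>0); print(sg,np.percentile(c[k][:,1],[50,95,99,100]),k.sum())
E
```

```text
t 3.33 pos [0.4993 0.1321 0.0302] fing [ 0.007 -0.01  -1.   ] jawyaw 9.04 F [ 0.5  0.1 -0.3] w 0.0854 q7 [-0.25  0.72 -0.19  2.22  0.58  0.25 -0.8 ]
1 [-0.02169018  0.03175397  0.03225609  0.03304419] 7218
-1 [-0.02052309  0.03120101  0.0317263   0.03276355] 6946
```

Request:
{"name": "play_rows", "arguments": {
  "increments": "0 0 -0.005 0 0 0 0;0 0 -0.003 0 0 0 0;0.001 -0.006 0 0 0 0 0;0.001 -0.005 0 0 0 0 0;0.004 -0.005 0 0 0 0 0;0.004 -0.005 0 0 0 0 0;0.004 -0.005 0 0 0 0 0;0.004 -0.005 0 0 0 0 0;0 0 0 0 0 0 0"
}}

```text
time: 4.13
tool_pos: [0.5191, 0.0997, 0.0232]
ee_rot: [-1.279, 1.082, -1.101]
contact_force: [-0.7, 1.0, -0.2]
gripper_width: 0.0856
```

```bash
cat > look.py <<'E'
from meas import *
import sys
from scipy.optimize import least_squares
s,M=st()
p,im,d=cam('top')
cv2.imwrite(f'pics/{sys.argv[1]}.png',cv2.resize(im[90:260,150:370][:,:,::-1],None,fx=3.6,fy=3.5,interpolation=cv2.INTER_CUBIC))
np.savez('last.npz',im=im,d=d)
E
python3 look.py t1
```

```text
t 4.13 pos [0.5191 0.0997 0.0232] fing [ 0.009 -0.006 -1.   ] jawyaw 9.09 F [-0.7  1.  -0.2] w 0.0856 q7 [-0.16  0.74 -0.2   2.19  0.6   0.26 -0.74]
```

View pics/t1.png

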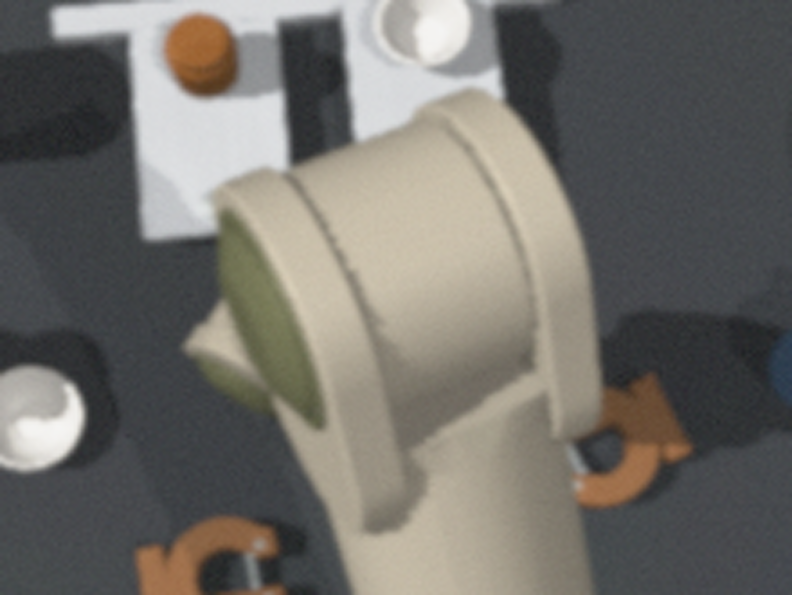

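```bash
cat > look2.py <<'E'
from meas import *
import sys
s,M=st()
im,d=env.read_camera('wrist'); p,im2,d2=cam('scene')
a=im[:,:,::-1]; b=im2[130:310,150:390][:,:,::-1]
a=cv2.resize(a,(400,300)); b=cv2.resize(b,(400,300),interpolation=cv2.INTER_CUBIC)
cv2.imwrite(f'pics/{sys.argv[1]}.png',np.hstack([a,b]))
np.savez('last.npz',wi=im,wd=d,si=im2,sd=d2,pos=s['tool_pos'],M=M)
E
python3 look2.py c1
```

```text
t 4.18 pos [0.5189 0.1    0.0232] fing [ 0.009 -0.006 -1.   ] jawyaw 9.1 F [-0.3  0.1 -0.3] w 0.0855 q7 [-0.17  0.74 -0.2   2.19  0.6   0.26 -0.74]
```

View pics/c1.png

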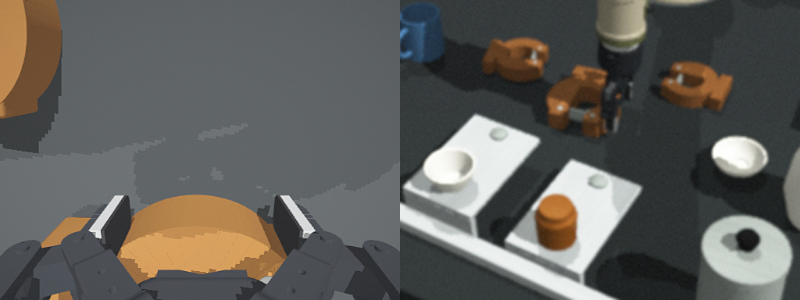

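Request:
{"name": "play_rows", "arguments": {
  "increments": "0.004 -0.005 0 0 0 0 0;0.004 -0.005 0 0 0 0 0;0.004 -0.005 0 0 0 0 0;0.004 -0.005 0 0 0 0 0;0.004 -0.005 0 0 0 0 0;0.004 -0.005 0 0 0 0 0;0.004 -0.005 0 0 0 0 0;0.004 -0.005 0 0 0 0 0;0 0 0 0 0 0 0"
}}

```text
time: 5.03
tool_pos: [0.5527, 0.0582, 0.0232]
ee_rot: [-1.28, 1.081, -1.097]
contact_force: [0.8, 0.3, -0.3]
gripper_width: 0.0854
```

```bash
python3 look2.py c2
```

```text
t 5.03 pos [0.5527 0.0582 0.0232] fing [ 0.008 -0.005 -1.   ] jawyaw 9.27 F [ 0.8  0.3 -0.3] w 0.0854 q7 [-0.04  0.75 -0.26  2.13  0.61  0.32 -0.65]
```

View pics/c2.png

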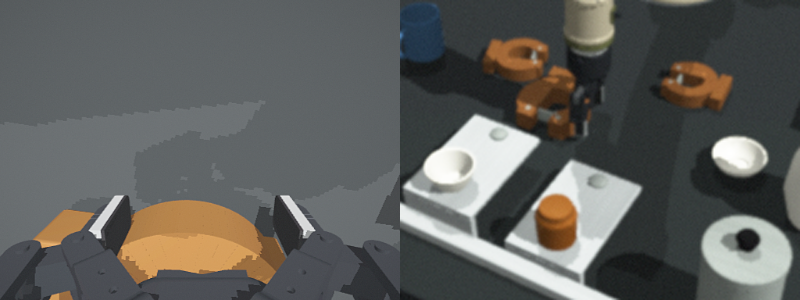

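Request:
{"name": "play_rows", "arguments": {
  "increments": "0.005 -0.005 0 0 0 0 0;0.005 -0.005 0 0 0 0 0;0.005 -0.005 0 0 0 0 0;0.005 -0.005 0 0 0 0 0;0.004 -0.005 0 0 0 0 0;0.004 -0.005 0 0 0 0 0;0.004 -0.005 0 0 0 0 0;0.002 -0.005 0 0 0 0 0;0 0 0 0 0 0 0"
}}

```text
time: 5.88
tool_pos: [0.5891, 0.0161, 0.0232]
ee_rot: [-1.28, 1.081, -1.094]
contact_force: [-0.3, 2.3, 0.7]
gripper_width: 0.0856
```

```bash
python3 look2.py c3
```

```text
t 5.88 pos [0.5891 0.0161 0.0232] fing [ 0.007 -0.003 -1.   ] jawyaw 9.4 F [-0.3  2.3  0.7] w 0.0856 q7 [ 0.08  0.78 -0.31  2.05  0.6   0.39 -0.54]
```

View pics/c3.png

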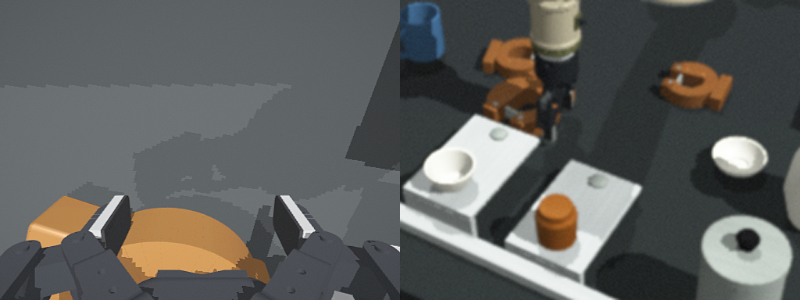

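Request:
{"name": "play_rows", "arguments": {
  "increments": "-0.002 0.012 0 0 0 0 0;-0.003 0.02 0.004 0 0 0 0;0 0.01 0.035 0 0 0 0;0 0.005 0.035 0 0 0 0;0 0.03 0.03 0 0 0 0;0 0.04 0.02 0 0 0 0;0 0.04 0.01 0 0 0 0;0 0.04 0 0 0 0 0;0 0.04 0 0 0 0 0;0 0.02 0 0 0 0 0"
}}

```text
time: 6.82
tool_pos: [0.5774, 0.2799, 0.1621]
ee_rot: [-1.283, 1.085, -1.101]
contact_force: [-0.3, 1.3, -0.1]
gripper_width: 0.0857
```

```bash
python3 look.py t2
```

```text
t 6.82 pos [0.5774 0.2799 0.1621] fing [ 0.005 -0.008 -1.   ] jawyaw 9.03 F [-0.3  1.3 -0.1] w 0.0857 q7 [-0.25  0.64 -0.44  1.85  0.4   0.74 -0.77]
```

View pics/t2.png

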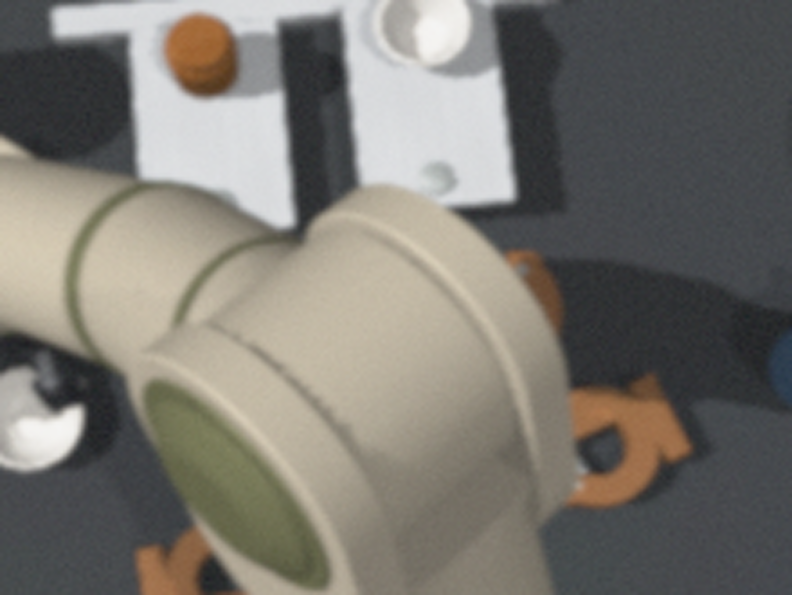

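Request:
{"name": "play_rows", "arguments": {
  "increments": "-0.012 -0.03 0.02 0 0 7 0;-0.012 -0.03 0.02 0 0 7 0;-0.012 -0.03 0.02 0 0 7 0;-0.012 -0.03 0.02 0 0 7 0;-0.012 -0.03 0.01 0 0 7 0;-0.012 -0.03 0 0 0 7 0;-0.012 -0.03 0 0 0 7 0;-0.012 -0.03 0 0 0 7 0;-0.012 -0.03 0 0 0 7 0;-0.012 -0.03 0 0 0 7 0"
}}

```text
time: 7.7
tool_pos: [0.4436, -0.0069, 0.2539]
ee_rot: [-1.568, 0.119, -0.134]
contact_force: [1.3, -1.1, 0.2]
gripper_width: 0.0856
```

```bash
python3 look2.py c4
```

```text
t 7.7 pos [ 0.4436 -0.0069  0.2539] fing [ 0.009 -0.002 -1.   ] jawyaw 80.76 F [ 1.3 -1.1  0.2] w 0.0856 q7 [ 0.61  0.38 -0.94  2.18  0.45  0.77  0.78]
```

View pics/c4.png

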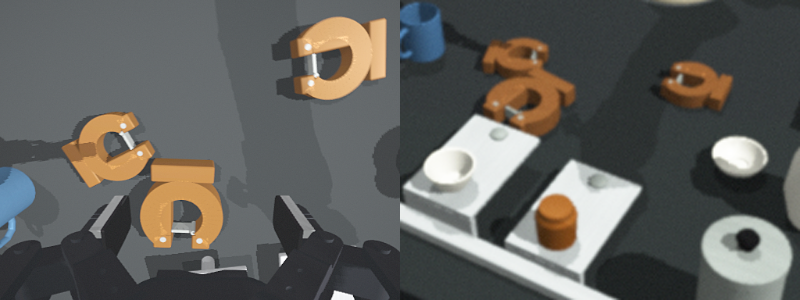

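```bash
cat > wm.py <<'E'
from meas import *
from scipy.optimize import least_squares
def wparams(pos,M):
    p=dict(env.camera_params('wrist')); T=np.eye(4); T[:3,:3]=M; T[:3,3]=pos
    W=np.linalg.inv(T@p['T_tool_cam']); p['R']=W[:3,:3]; p['t']=W[:3,3]; return p
def fit(p,im,d,guess,th0=None,up=1):
    im=cv2.resize(im,None,fx=1,fy=1)
    W,A,mm=ringpose(p,im,d,np.array(guess))
    r=cv2.minAreaRect(W.astype(np.float32)); print('rect',np.round(r[0],4),np.round(r[1],4),round(r[2],2),'n',len(A))
    th=np.radians(r[2]); 
    while th>np.pi/4: th-=np.pi/2
    while th<-np.pi/4: th+=np.pi/2
    if th0 is not None: th=np.radians(th0)
    c=np.array(r[0])
    for it in range(4):
        R=np.array([[np.cos(th),np.sin(th)],[-np.sin(th),np.cos(th)]]); L=(W-c)@R.T
        b=L[(L[:,0]<L[:,0].min()+.006)&(abs(L[:,1]-np.median(L[L[:,0]<L[:,0].min()+.02][:,1]))<.042)]
        dr,pt=linefit(b); e=(np.arctan2(dr[1],dr[0])+np.pi)%np.pi-np.pi/2; th+=e
    R=np.array([[np.cos(th),np.sin(th)],[-np.sin(th),np.cos(th)]]); L=(W-c)@R.T
    o=L[(L[:,0]>-.03)&(L[:,0]<.045)&(abs(L[:,1])>.05)]
    s=least_squares(lambda q:np.hypot(o[:,0]-q[0],o[:,1]-q[1])-.066,[.0165,0]).x
    org=c+R.T@s
    print('yaw',round(np.degrees(th),2),'origin',org.round(4),'heel->centre',round(s[0]-b[:,0].mean(),4),'circle res',round(np.std(np.hypot(o[:,0]-s[0],o[:,1]-s[1])),4),
      'heel y',(L[L[:,0]<-.05][:,1].min()-s[1]).round(4),(L[L[:,0]<-.05][:,1].max()-s[1]).round(4),'front',(L[:,0].max()-s[0]).round(4))
    return th,org
def rel(th,org,rod):
    R=np.array([[np.cos(th),np.sin(th)],[-np.sin(th),np.cos(th)]]); v=R@(np.array(rod)-org); print('rod in ring frame mm',(v*1000).round(1)); return v
E
python3 - <<'E'
from wm import *
z=np.load('last.npz')
p=wparams(z['pos'],z['M'])
print('table z',np.median(cloud(p,z['wd'])[60:120,40:150,2]))
th,o=fit(p,z['wi'],z['wd'],(.6,-.05)); rel(th,o,(.6959,-.0337))
ps=env.camera_params('scene')
th,o=fit(ps,z['si'],z['sd'],(.6,-.05)); rel(th,o,(.6959,-.0337))
P=cloud(p,z['wd']); im=z['wi']
# rod / cap in the wrist image
m=(P[...,2]>.045)&(P[...,2]<.07)&(P[...,0]>.6)&(abs(P[...,1])<.15); v,u=np.nonzero(m); print('board px',len(u),u.min(),u.max(),v.min(),v.max(), np.median(P[m],0))
cv2.imwrite('pics/c4w.png',cv2.resize(im[180:384,100:400][:,:,::-1],None,fx=2.6,fy=2.6))
E
```

```text
table z -0.0008057883704628754
rect [ 0.5572 -0.0575] [0.131  0.1487] 78.02 n 7433
yaw -11.76 origin [ 0.5748 -0.0611] heel->centre 0.0917 circle res 0.0006 heel y -0.0469 0.0471 front 0.0563
rod in ring frame mm [112.9  51.5]
rect [ 0.5245 -0.0815] [0.271  0.1655] 33.73 n 1452
yaw 31.74 origin [ 0.5524 -0.058 ] heel->centre 0.1687 circle res 0.006 heel y -0.0903 0.0356 front 0.0999
rod in ring frame mm [134.8 -54.8]
board px 256 243 315 340 350 [ 0.67140822 -0.02148172  0.04931143]
```

View pics/c4w.png

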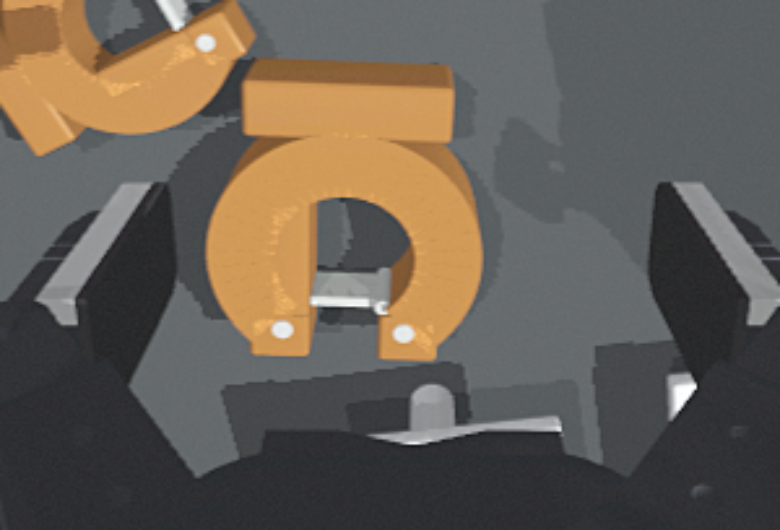

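```bash
python3 - <<'E'
from wm import *
z=np.load('last.npz')
p=wparams(z['pos'],z['M']); P=cloud(p,z['wd'])
for u,v in ((266,328),(266,335),(258,338),(274.5,338)):
    print(u,v,'z0 ray',ray_plane(p,u,v,0).round(4),'cloud',P[int(v),int(u)].round(4))
m=(P[...,2]>.008)&(P[...,2]<.04)&(P[...,0]>.655)&(abs(P[...,1])<.1)
q=P[m]; print(m.sum(),q.min(0),q.max(0),np.median(q,0))
s=least_squares(lambda a:np.hypot(q[:,0]-a[0],q[:,1]-a[1])-.012,[.69,-.034],loss='soft_l1',f_scale=.001).x; print('rod fit',s)
C=-p['R'].T@p['t']; print('cam',C)
E
```

```text
266 328 z0 ray [ 0.6838 -0.0353  0.    ] cloud [ 0.6848 -0.0354 -0.0013]
266 335 z0 ray [ 0.696  -0.0372  0.    ] cloud [ 0.6837 -0.0356  0.0141]
258 338 z0 ray [ 0.6994 -0.0496  0.    ] cloud [ 0.691  -0.0482  0.0096]
274.5 338 z0 ray [ 0.7033 -0.0257  0.    ] cloud [ 0.6926 -0.0254  0.0119]
303 [ 0.67456999 -0.0485107   0.00812277] [0.70029284 0.09975265 0.03615301] [ 0.68434672 -0.02944764  0.02579052]
rod fit [ 0.68293328 -0.01857675]
cam [0.36884707 0.00488748 0.37595826]
```

Request:
{"name": "play_rows", "arguments": {
  "increments": "0.03 -0.029 0 0 0 2 255;0.03 -0.029 0 0 0 2 255;0.03 -0.029 0 0 0 2 255;0.03 -0.029 0 0 0 2 255;0.03 -0.029 0 0 0 1 255;0.014 -0.01 0 0 0 0 255;0 0 0 0 0 0 255;0 0 0 0 0 0 255",
  "grip_force": 20
}}

```text
time: 8.47
tool_pos: [0.6071, -0.1691, 0.2518]
ee_rot: [-1.582, 0.006, -0.015]
contact_force: [-0.6, -0.1, -0.1]
gripper_width: -0.0002
```

```bash
python3 look.py t3
```

```text
t 8.47 pos [ 0.6071 -0.1691  0.2518] fing [ 0.006 -0.011 -1.   ] jawyaw 89.21 F [-0.6 -0.1 -0.1] w -0.0002 q7 [ 0.74  0.62 -0.88  1.79  0.58  1.    1.18]
```

View pics/t3.png

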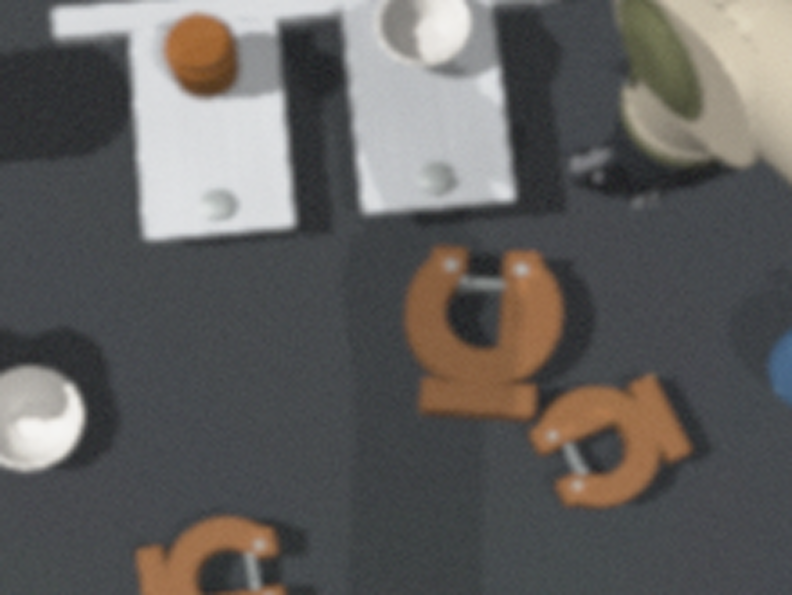

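```bash
python3 - <<'E'
from wm import *
z=np.load('last.npz'); p=env.camera_params('top')
th,o=fit(p,z['im'],z['d'],(.57,-.06)); rel(th,o,(.6959,-.036))
W,A,mm=ringpose(p,z['im'],z['d'],np.array([.459,-.158])); print(cv2.minAreaRect(W.astype(np.float32)),W.max(0))
E
```

```text
rect [ 0.5607 -0.0538] [0.1295 0.1482] 77.93 n 1292
yaw -10.93 origin [ 0.5777 -0.0578] heel->centre 0.09 circle res 0.001 heel y -0.0453 0.0489 front 0.0573
rod in ring frame mm [112.   43.8]
((0.4525650143623352, -0.14741365611553192), (0.10030277073383331, 0.11366703361272812), 17.761005401611328) [ 0.50192299 -0.08322364]
```

Request:
{"name": "play_rows", "arguments": {
  "increments": "0.002 0 -0.035 0 0 0 255;0.002 0 -0.035 0 0 0 255;0.002 0 -0.035 0 0 0 255;0 0 -0.035 0 0 0 255;0 0 -0.035 0 0 0 255;0 0 -0.025 0 0 0 255;0 0 -0.012 0 0 0 255;0 0 0 0 0 0 255"
}}

```text
time: 9.18
tool_pos: [0.6085, -0.1538, 0.0384]
ee_rot: [-1.582, -0.008, -0.01]
contact_force: [-0.7, -0.2, 0.1]
gripper_width: 0.0001
```

```bash
python3 look2.py c5
```

```text
t 9.18 pos [ 0.6085 -0.1538  0.0384] fing [ 0.011 -0.011 -1.   ] jawyaw 89.91 F [-0.7 -0.2  0.1] w 0.0001 q7 [ 0.57  0.85 -0.65  1.95  0.88  0.65  0.9 ]
```

View pics/c5.png

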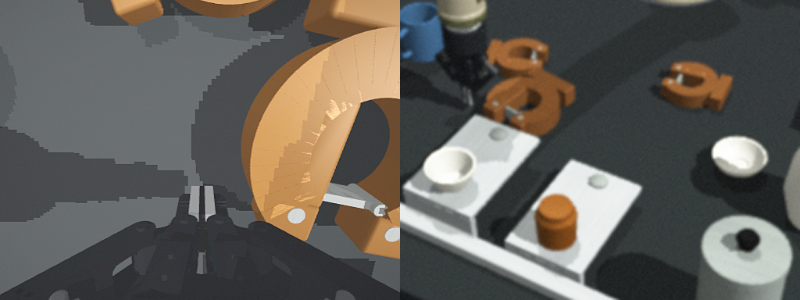

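Request:
{"name": "play_rows", "arguments": {
  "increments": "0.005 0 -0.006 0 0 0 255;0.003 0 -0.006 0 0 0 255;0 0.006 0 0 0 0 255;0 0.006 0 0 0 0 255;0 0.006 0 0 0 0 255;0 0.005 0 0 0 0 255;0 0.005 0 0 0 0 255;0 0.005 0 0 0 0 255;0 0.005 0 0 0 0 255;0 0 0 0 0 0 255"
}}

```text
time: 10.12
tool_pos: [0.6236, -0.1136, 0.0362]
ee_rot: [-1.586, -0.018, -0.025]
contact_force: [0.9, -0.1, -1.1]
gripper_width: -0.0001
```

```bash
python3 look2.py c6
```

```text
t 10.12 pos [ 0.6236 -0.1136  0.0362] fing [ 0.027 -0.015 -1.   ] jawyaw 89.73 F [ 0.9 -0.1 -1.1] w -0.0001 q7 [ 0.49  0.85 -0.64  1.94  0.9   0.63  0.82]
```

View pics/c6.png

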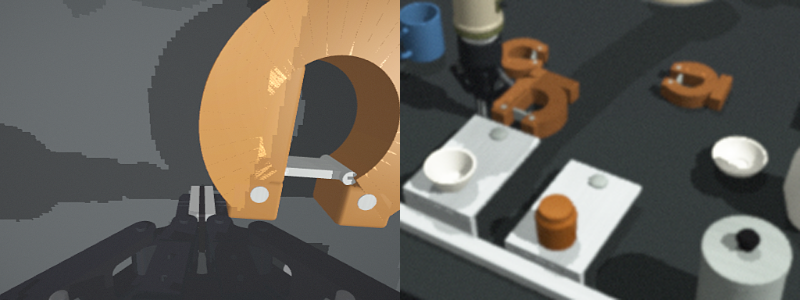

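```bash
cat > edge.py <<'E'
from wm import *
z=np.load('last.npz'); p=wparams(z['pos'],z['M']); 
import sys
pts=[tuple(map(float,a.split(','))) for a in sys.argv[1:]]
Q=[ray_plane(p,u*1.28,v*1.28,.036)[:2] for u,v in pts]
for q in Q: print(q.round(4))
d=Q[1]-Q[0]; print('yaw of pair',np.degrees(np.arctan2(d[1],d[0])),np.linalg.norm(d))
E
python3 edge.py 306,66 285,172 260,194 368,202
python3 - <<'E'
import numpy as np,cv2
z=np.load('last.npz'); cv2.imwrite('pics/c6w.png',cv2.resize(z['wi'][:300,230:512][:,:,::-1],None,fx=2,fy=2))
E
```

```text
[ 0.5429 -0.065 ]
[ 0.5961 -0.0693]
[ 0.6092 -0.0816]
[ 0.614  -0.0218]
yaw of pair -4.637376867022418 0.05337960762335117
```

View pics/c6w.png

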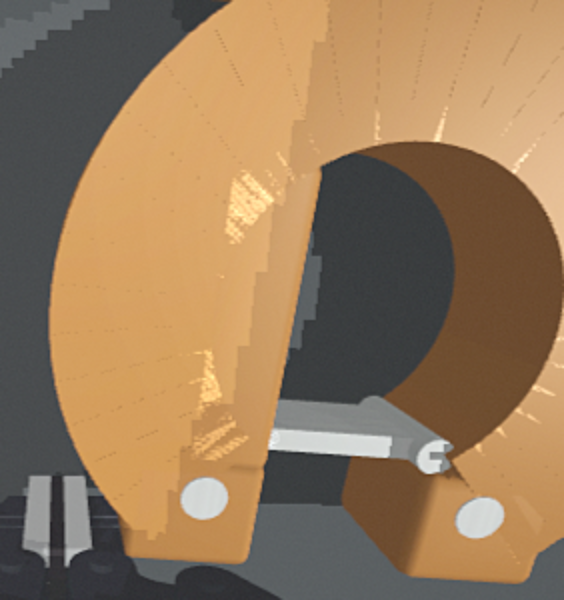

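Request:
{"name": "play_rows", "arguments": {
  "increments": "-0.001 0.004 -0.002 0 0 0 255;-0.001 0.004 -0.002 0 0 0 255;-0.001 0.003 -0.001 0 0 0 255;0 0.001 0 0 0 0 255;0 0 0 0 0 0 255"
}}

```text
time: 10.63
tool_pos: [0.6236, -0.1076, 0.0328]
ee_rot: [-1.593, -0.017, -0.034]
contact_force: [1.1, 0.3, 0.4]
gripper_width: 0.0001
```

```bash
python3 look2.py c7; python3 - <<'E'
import numpy as np,cv2
z=np.load('last.npz'); cv2.imwrite('pics/c7w.png',cv2.resize(z['wi'][:300,230:512][:,:,::-1],None,fx=2,fy=2))
E
```

```text
t 10.63 pos [ 0.6236 -0.1076  0.0328] fing [ 0.033 -0.023 -0.999] jawyaw 89.35 F [1.1 0.3 0.4] w 0.0001 q7 [ 0.47  0.85 -0.62  1.95  0.92  0.61  0.79]
```

View pics/c7w.png

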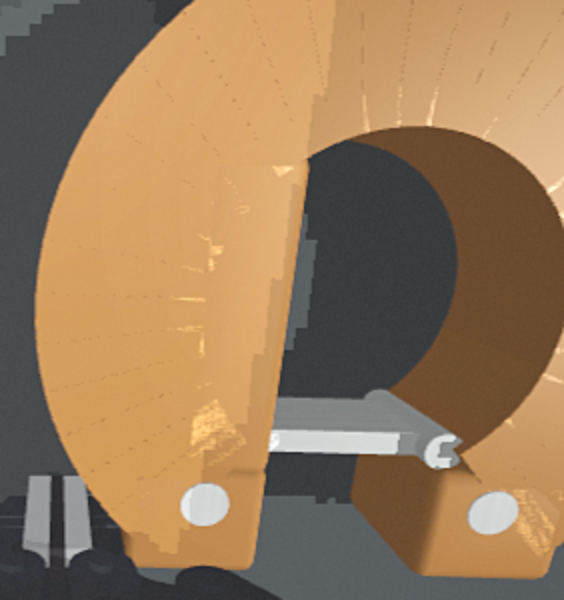

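```bash
cat > pins.py <<'E'
from wm import *
import sys
z=np.load('last.npz'); p=wparams(z['pos'],z['M'])
a,b=[ray_plane(p,*map(float,s.split(',')),.036)[:2] for s in sys.argv[1:3]]
d=b-a; th=np.arctan2(d[1],d[0])-np.pi/2; m=(a+b)/2; rod=np.array([.6955,-.0368])
n=np.array([-np.sin(th),np.cos(th)]); e=np.array([np.cos(th),np.sin(th)])
print('pins',a.round(4),b.round(4),np.linalg.norm(d).round(4),'yaw',np.degrees(th).round(2),'rod fwd,lat of pin mid',((rod-m)@e).round(4),((rod-m)@n).round(4))
E
python3 pins.py 332.5,252.5 476.5,256.5
```

```text
pins [ 0.6094 -0.0764] [ 0.6112 -0.0167] 0.0598 yaw -1.78 rod fwd,lat of pin mid 0.0849 0.0124
```

Request:
{"name": "play_rows", "arguments": {
  "increments": "-0.001 0.004 -0.002 0 0 0 255;-0.001 0.004 -0.002 0 0 0 255;-0.001 0.004 -0.001 0 0 0 255;0 0.002 0 0 0 0 255;0 0 0 0 0 0 255"
}}

```text
time: 11.15
tool_pos: [0.6244, -0.0988, 0.0296]
ee_rot: [-1.6, -0.018, -0.044]
contact_force: [1.1, 0.2, -0.0]
gripper_width: -0.0004
```

```bash
python3 look2.py c8; python3 - <<'E'
import numpy as np,cv2
z=np.load('last.npz'); cv2.imwrite('pics/c8w.png',cv2.resize(z['wi'][:300,230:512][:,:,::-1],None,fx=2,fy=2))
E
```

```text
t 11.15 pos [ 0.6244 -0.0988  0.0296] fing [ 0.04  -0.03  -0.999] jawyaw 89.03 F [ 1.1  0.2 -0. ] w -0.0004 q7 [ 0.44  0.85 -0.61  1.96  0.93  0.6   0.75]
```

View pics/c8w.png

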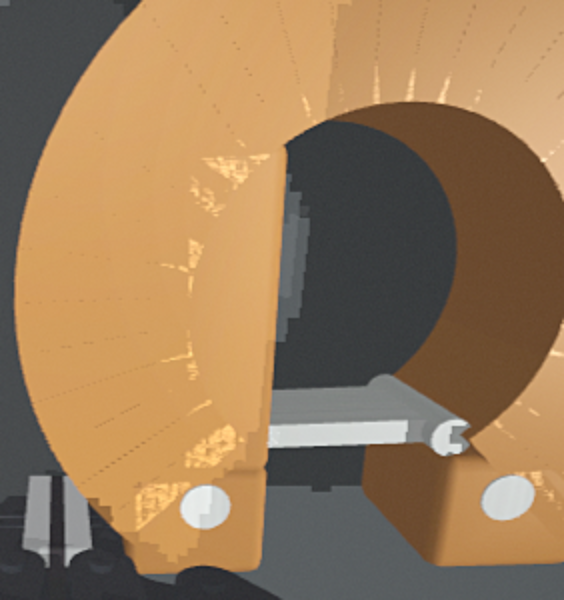

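```bash
python3 pins.py 332.5,253.5 484,249
```

```text
pins [ 0.6089 -0.0683] [ 0.6069 -0.0085] 0.0599 yaw 1.85 rod fwd,lat of pin mid 0.0876 -0.0012
```

Request:
{"name": "play_rows", "arguments": {
  "increments": "0 -0.012 0 0 0 0 255;0 -0.02 0 1 1 0 255;0 -0.01 0.02 1 1 0 255;0 -0.005 0.035 0 0 0 255;0 -0.01 0.035 0 0 0 255;-0.01 -0.02 0.035 0 0 0 120;-0.02 -0.03 0.035 0 0 0 120;-0.02 -0.03 0.035 0 0 0 120;0 0 0 0 0 0 120"
}}

```text
time: 12.0
tool_pos: [0.5725, -0.2296, 0.2134]
ee_rot: [-1.551, 0.015, 0.003]
contact_force: [0.6, 1.0, -0.9]
gripper_width: 0.0453
```

```bash
python3 look.py t4;  python3 - <<'E'
from wm import *
z=np.load('last.npz'); p=env.camera_params('top')
th,o=fit(p,z['im'],z['d'],(.57,-.05)); rel(th,o,(.6959,-.036))
W,A,mm=ringpose(p,z['im'],z['d'],np.array([.459,-.158])); print(cv2.minAreaRect(W.astype(np.float32)),W.max(0))
E
```

```text
t 12.0 pos [ 0.5725 -0.2296  0.2134] fing [-0.012  0.02  -1.   ] jawyaw 89.55 F [ 0.6  1.  -0.9] w 0.0453 q7 [ 0.86  0.66 -0.88  1.84  0.6   0.95  1.27]
rect [ 0.5519 -0.0369] [0.1484 0.131 ] 2.15 n 1297
yaw 2.02 origin [ 0.5693 -0.0361] heel->centre 0.0896 circle res 0.001 heel y -0.0475 0.0484 front 0.0568
rod in ring frame mm [126.5  -4.4]
((0.45199689269065857, -0.14765426516532898), (0.10183660686016083, 0.1137787327170372), 17.761003494262695) [ 0.50232484 -0.08322364]
```

View pics/t4.png

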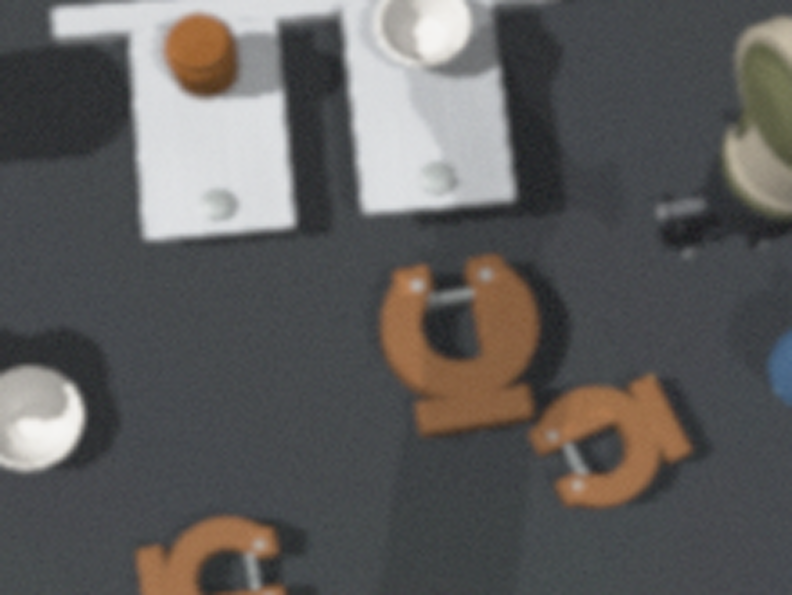

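Request:
{"name": "play_rows", "arguments": {
  "increments": "-0.02 0.03 0 -1 -0.7 1 165;-0.02 0.03 0 0 0 1 165;-0.02 0.03 0 0 0 0 165;-0.02 0.03 0 0 0 0 165;-0.02 0.03 0 0 0 0 165;-0.02 0.03 0 0 0 0 165;-0.005 0.005 0 0 0 0 165;0 0 0 0 0 0 165;0 0 0 0 0 0 165"
}}

```text
time: 12.8
tool_pos: [0.4366, -0.0363, 0.2041]
ee_rot: [-1.558, -0.017, 0.03]
contact_force: [-0.1, 0.4, 0.0]
gripper_width: 0.0298
```

```bash
python3 look2.py c9;  python3 - <<'E'
from wm import *
z=np.load('last.npz'); p=wparams(z['pos'],z['M'])
th,o=fit(p,z['wi'],z['wd'],(.57,-.04)); rel(th,o,(.6955,-.0368))
cv2.imwrite('pics/c9w.png',z['wi'][:,:,::-1])
E
```

```text
t 12.8 pos [ 0.4366 -0.0363  0.2041] fing [-0.008  0.012 -1.   ] jawyaw 91.73 F [-0.1  0.4  0. ] w 0.0298 q7 [ 0.65  0.48 -0.94  2.24  0.58  0.7   0.9 ]
rect [ 0.5478 -0.0349] [0.1531 0.0993] 4.9 n 6143
yaw 2.42 origin [ 0.5643 -0.0343] heel->centre 0.09 circle res nan heel y -0.0519 0.0427 front 0.0585
rod in ring frame mm [131.   -8.1]
  ret = _var(a, axis=axis, dtype=dtype, out=out, ddof=ddof,
  arrmean = um.true_divide(arrmean, div, out=arrmean,
  ret = ret.dtype.type(ret / rcount)
```

View pics/c9w.png

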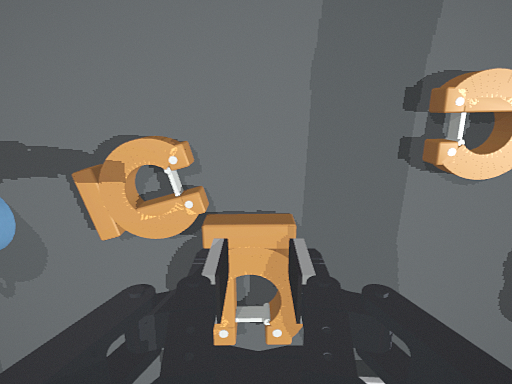

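```bash
python3 pins.py 223,334.5 277.5,332.5
```

```text
pins [ 0.6097 -0.0686] [ 0.6059 -0.0078] 0.0609 yaw 3.59 rod fwd,lat of pin mid 0.0876 -0.0041
```

Request:
{"name": "play_rows", "arguments": {
  "increments": "0 0 -0.03 0 0 0 165;0 0 -0.03 0 0 0 165;0 0 -0.03 0 0 0 165;0 0 -0.02 0 0 0 165;0 0 0 0 0 0 165"
}}

```text
time: 13.32
tool_pos: [0.4433, -0.0421, 0.0892]
ee_rot: [-1.557, -0.01, 0.015]
contact_force: [-1.0, 0.1, -0.4]
gripper_width: 0.0302
```

```bash
python3 -c "
from h import *
st()"
```

```text
t 13.32 pos [ 0.4433 -0.0421  0.0892] fing [-0.003  0.014 -1.   ] jawyaw 90.92 F [-1.   0.1 -0.4] w 0.0302 q7 [ 0.43  0.64 -0.66  2.33  0.93  0.45  0.59]
```

Request:
{"name": "play_rows", "arguments": {
  "increments": "-0.003 0.003 -0.02 0 0 0.5 165;-0.002 0.003 -0.02 0 0 0.5 165;0 0.001 -0.015 0 0 0 165;0 0 -0.006 0 0 0 165;0 0 0 0 0 0 165"
}}

```text
time: 13.73
tool_pos: [0.4433, -0.039, 0.0255]
ee_rot: [-1.559, -0.02, 0.021]
contact_force: [-0.0, -0.1, 0.5]
gripper_width: 0.0301
```

```bash
python3 look2.py c10; python3 -c "
import numpy as np,cv2
z=np.load('last.npz'); cv2.imwrite('pics/c10w.png',z['wi'][:,:,::-1])"
```

```text
t 13.73 pos [ 0.4433 -0.039   0.0255] fing [-0.001  0.012 -1.   ] jawyaw 91.5 F [-0.  -0.1  0.5] w 0.0301 q7 [ 0.27  0.74 -0.43  2.37  1.27  0.29  0.28]
```

View pics/c10w.png

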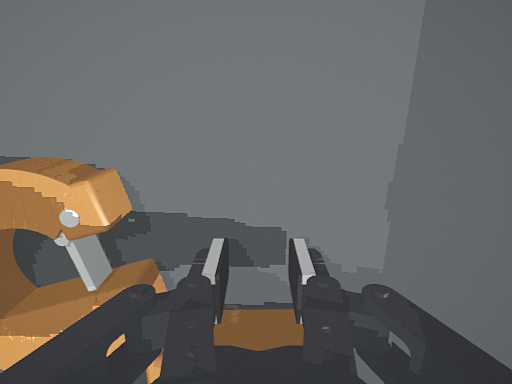

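View pics/c10.png

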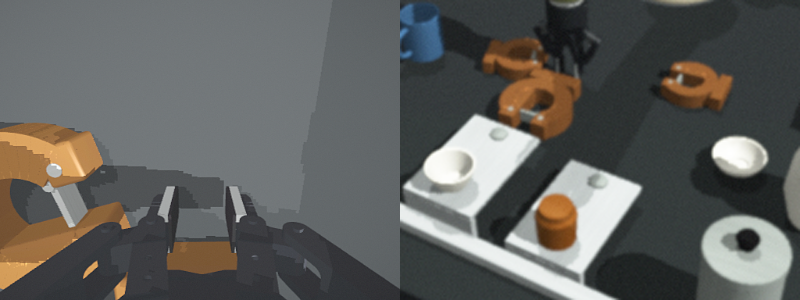

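Request:
{"name": "play_rows", "arguments": {
  "increments": "0.006 0 0 0 0 0 165;0.006 0 0 0 0 0 165;0.005 0 0 0 0 0 165;0.005 0 0 0 0 -0.2 165;0.005 0 0 0 0 -0.2 165;0.005 0 0 0 0 -0.2 165;0.005 0 0 0 0 -0.1 165;0.005 0 0 0 0 0 165;0.005 0 0 0 0 0 165;0 0 0 0 0 0 165"
}}

```text
time: 14.67
tool_pos: [0.4941, -0.0429, 0.0317]
ee_rot: [-1.561, -0.006, 0.002]
contact_force: [-0.1, -0.1, -0.8]
gripper_width: 0.03
```

```bash
python3 look2.py c11
```

```text
t 14.67 pos [ 0.4941 -0.0429  0.0317] fing [ 0.003  0.01  -1.   ] jawyaw 90.31 F [-0.1 -0.1 -0.8] w 0.03 q7 [ 0.35  0.76 -0.54  2.25  1.06  0.41  0.49]
```

View pics/c11.png

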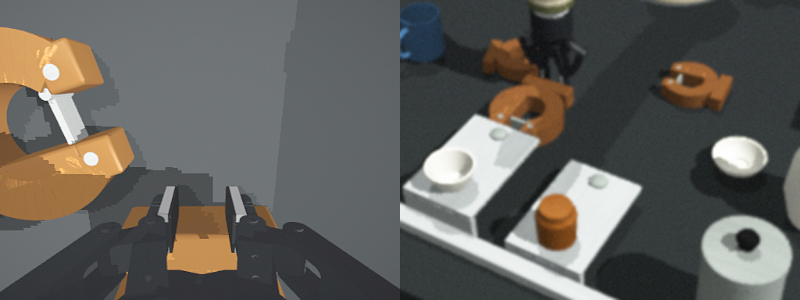

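```bash
python3 look.py t5; python3 - <<'E'
from h import *
p,im,d=cam('scene'); cv2.imwrite('pics/s5.png',cv2.resize(im[150:270,170:330][:,:,::-1],None,fx=5,fy=5,interpolation=cv2.INTER_CUBIC)); np.savez('s5.npz',im=im,d=d)
E
```

```text
t 14.77 pos [ 0.4936 -0.0428  0.0317] fing [ 0.003  0.01  -1.   ] jawyaw 90.32 F [ 0.5  0.3 -0.2] w 0.0306 q7 [ 0.35  0.76 -0.54  2.25  1.06  0.4   0.49]
```

View pics/t5.png

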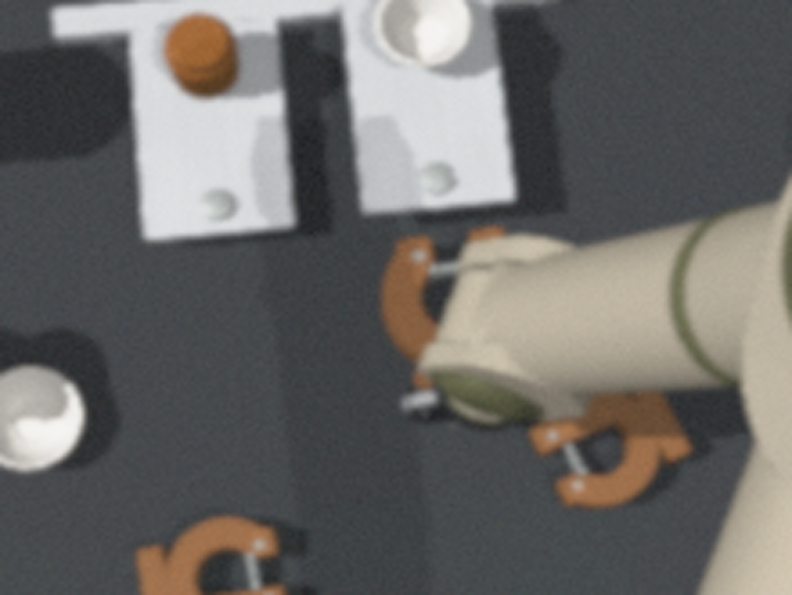

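View pics/s5.png

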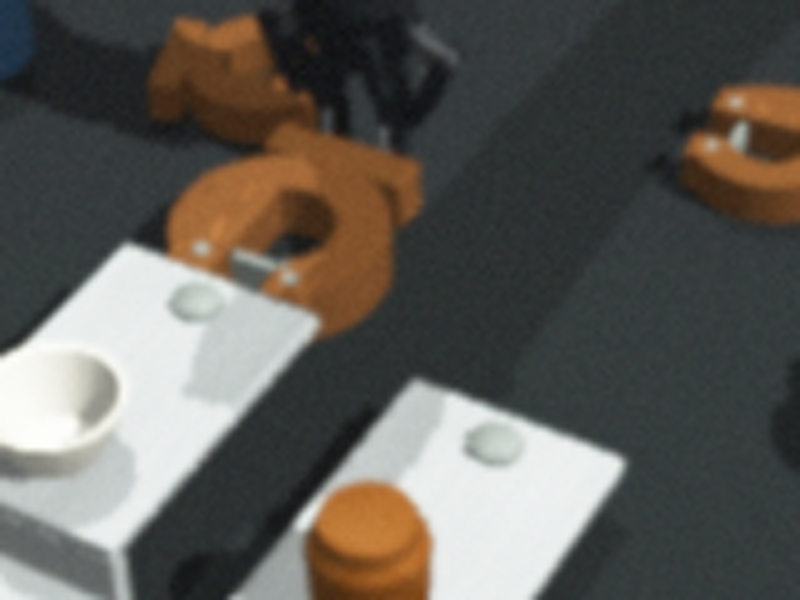

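```bash
python3 - <<'E'
from h import *
p=env.camera_params('scene')
a=ray_plane(p,210.0,199.0,.036)[:2]; b=ray_plane(p,227.6,205.0,.036)[:2]
cap=ray_plane(p,208.4,209.8,.061)[:2]; cap2=ray_plane(p,494/5+170-.4,445/5+150-.4,.041)[:2]
print('pins',a,b,np.linalg.norm(b-a)); d=b-a; th=np.arctan2(d[1],d[0])-np.pi/2; print('yaw',np.degrees(th)); m=(a+b)/2
e=np.array([np.cos(th),np.sin(th)]);n=np.array([-e[1],e[0]])
print('caps',cap,cap2,cap2-cap,'fwd/lat',(cap-m)@e,(cap-m)@n)
pt=env.camera_params('top'); l=ray_plane(pt,418/3.6+150-.4,256/3.5+90-.4,.036)[:2]; c=ray_plane(pt,437/3.6+150-.4,179/3.5+90-.4,.061)[:2]; print('top left pin',l,'cap',c)
E
```

```text
pins [ 0.63333966 -0.07360799] [ 0.63341864 -0.01392321] 0.059684830338577216
yaw -0.07580967317728679
caps [ 0.69912602 -0.03625182] [0.70734109 0.15432024] [0.00821507 0.19057207] fwd/lat 0.06573687160413888 0.007600764982122835
top left pin [ 0.63451888 -0.0113998 ] cap [ 0.69477791 -0.03547527]
```

Request:
{"name": "play_rows", "arguments": {
  "increments": "0.004 0.001 -0.002 0 0 0.6 165;0.004 0.001 -0.002 0 0 0.6 165;0.004 0.001 -0.001 0 0 0.6 165;0.004 0.001 0 0 0 0.5 165;0.004 0.001 0 0 0 0 165;0 0 0 0 0 0 165"
}}

```text
time: 15.37
tool_pos: [0.5061, -0.0404, 0.0258]
ee_rot: [-1.569, -0.03, 0.047]
contact_force: [-0.0, -0.7, -0.5]
gripper_width: 0.0302
```

```bash
cat > sc.py <<'E'
from h import *
import sys
st()
p,im,d=cam('scene'); cv2.imwrite(f'pics/{sys.argv[1]}.png',cv2.resize(im[150:270,170:330][:,:,::-1],None,fx=5,fy=5,interpolation=cv2.INTER_CUBIC)); np.savez('s5.npz',im=im,d=d)
p,im,d=cam('top'); cv2.imwrite(f'pics/{sys.argv[1]}t.png',cv2.resize(im[120:230,220:330][:,:,::-1],None,fx=5,fy=5,interpolation=cv2.INTER_CUBIC))
E
cat > scp.py <<'E'
from h import *
import sys
p=env.camera_params('scene')
q=[list(map(float,s.split(','))) for s in sys.argv[1:4]]
a,b=[ray_plane(p,(u+.5)/5-.5+170,(v+.5)/5-.5+150,.036)[:2] for u,v in q[:2]]
d=b-a; th=np.arctan2(d[1],d[0])-np.pi/2; m=(a+b)/2
e=np.array([np.cos(th),np.sin(th)]);n=np.array([-e[1],e[0]]); cap=np.array([.6991,-.0363])
print('pins',a.round(4),b.round(4),np.linalg.norm(d).round(4),'yaw',np.degrees(th).round(2),'rod fwd/lat of pins',((cap-m)@e).round(4),((cap-m)@n).round(4))
E
python3 sc.py s6
```

```text
t 15.37 pos [ 0.5061 -0.0404  0.0258] fing [-0.011  0.001 -1.   ] jawyaw 92.84 F [-0.  -0.7 -0.5] w 0.0302 q7 [ 0.35  0.78 -0.56  2.21  1.03  0.45  0.56]
```

View pics/s6.png

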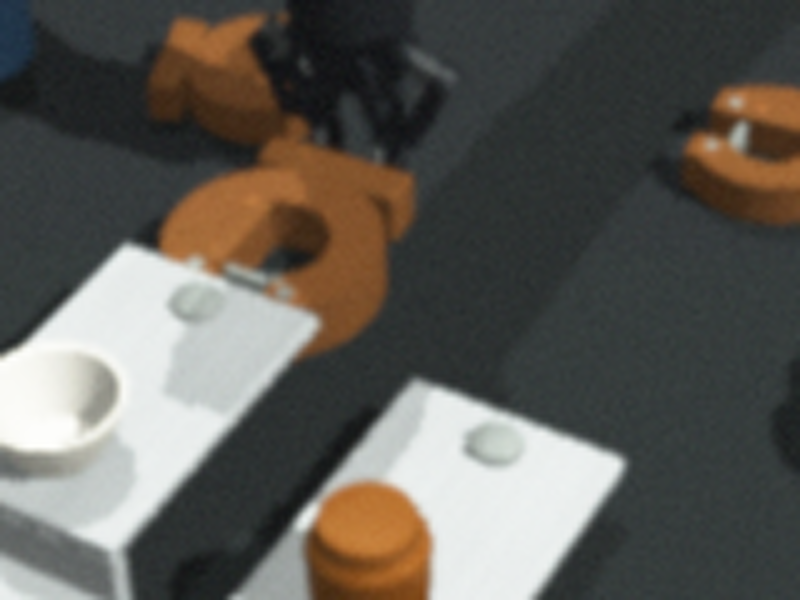

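View pics/s6t.png

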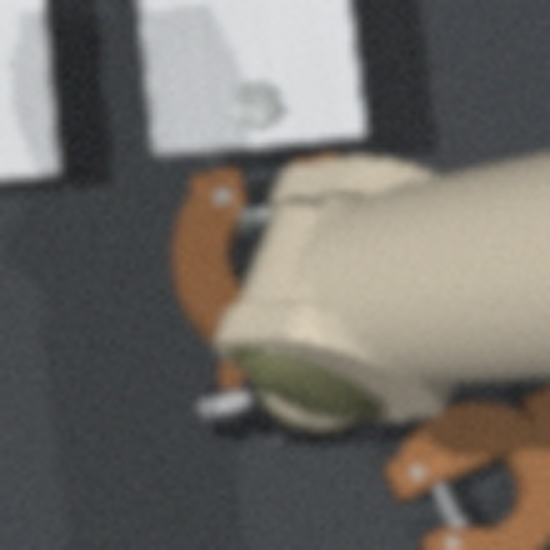

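```bash
python3 scp.py 196,264 284,291; python3 - <<'E'
from h import *
p=env.camera_params('top'); g=lambda u,v,z:ray_plane(p,(u+.5)/5-.5+220,(v+.5)/5-.5+120,z)[:2].round(4)
print('pin',g(221,195,.036),'cap',g(262,106,.061))
E
```

```text
pins [ 0.6479 -0.0687] [ 0.6455 -0.0109] 0.0579 yaw 2.36 rod fwd/lat of pins 0.0525 0.0014
pin [ 0.6485 -0.0074] cap [ 0.6942 -0.0385]
```

Request:
{"name": "play_rows", "arguments": {
  "increments": "0.004 0.0006 0 0 0 0 165;0.004 0.0006 0 0 0 0 165;0.004 0.0006 0 0 0 0 165;0.004 0.0006 0 0 0 0 165;0.004 0.0006 0 0 0 0 165;0.004 0.0006 0 0 0 0 165;0.004 0.0006 0 0 0 0 165;0 0 0 0 0 0 165"
}}

```text
time: 16.13
tool_pos: [0.5248, -0.0395, 0.0255]
ee_rot: [-1.578, -0.017, 0.06]
contact_force: [-0.2, 0.2, 0.4]
gripper_width: 0.0302
```

```bash
python3 sc.py s7
```

```text
t 16.13 pos [ 0.5248 -0.0395  0.0255] fing [-0.027 -0.008 -1.   ] jawyaw 92.8 F [-0.2  0.2  0.4] w 0.0302 q7 [ 0.36  0.8  -0.59  2.16  0.98  0.51  0.62]
```

View pics/s7.png

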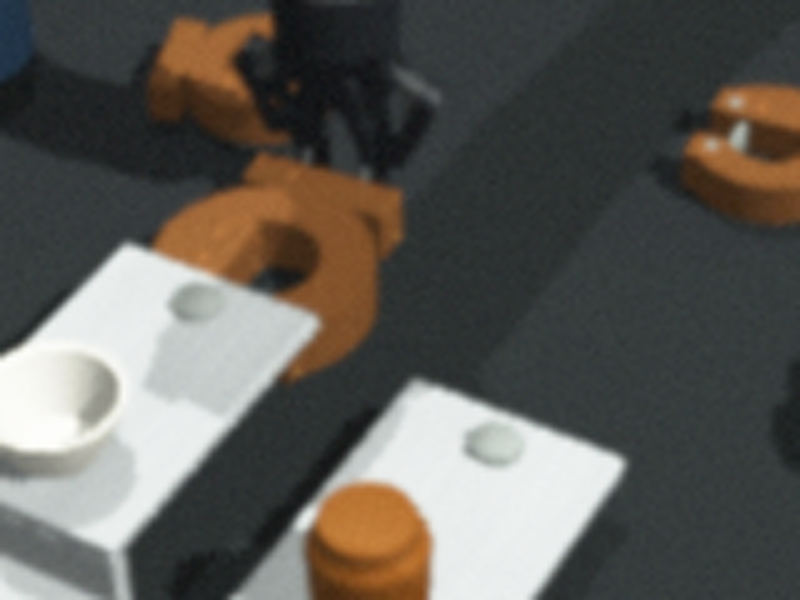

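View pics/s7t.png

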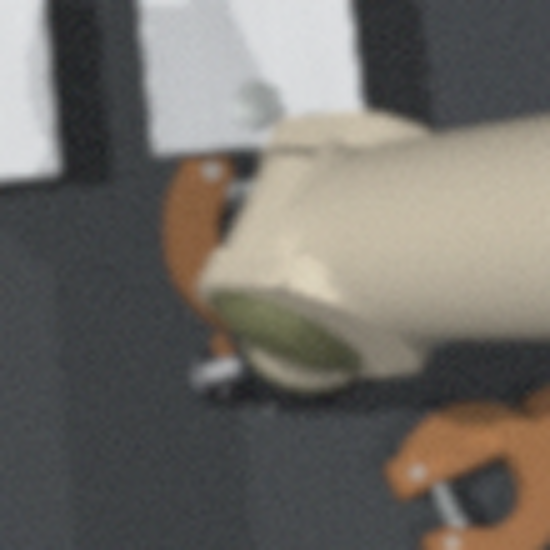

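```bash
python3 - <<'E'
from h import *
p=env.camera_params('top'); g=lambda u,v,z:ray_plane(p,(u+.5)/5-.5+220,(v+.5)/5-.5+120,z)[:2].round(4)
print('pin',g(211,170,.036),'cap',g(262,106,.061))
z=np.load('s5.npz'); 
E
python3 look2.py c12
```

```text
pin [ 0.6652 -0.0034] cap [ 0.6942 -0.0385]
t 16.23 pos [ 0.5251 -0.0393  0.0255] fing [-0.027 -0.008 -1.   ] jawyaw 92.81 F [-0.6  0.2 -0.4] w 0.0303 q7 [ 0.36  0.8  -0.59  2.16  0.98  0.51  0.62]
```

View pics/c12.png

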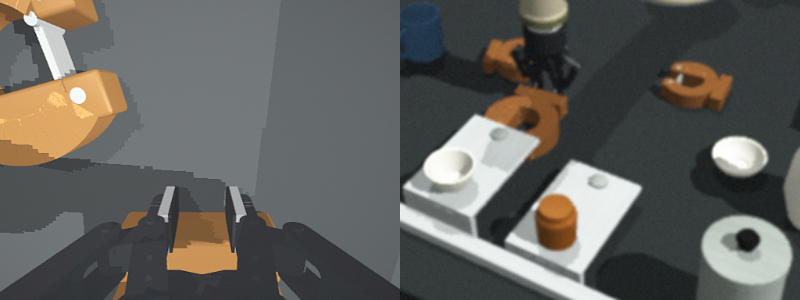

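Request:
{"name": "play_rows", "arguments": {
  "increments": "0.002 -0.0005 0 0 -0.7 -0.8 165;0.002 -0.0005 0 0 -0.7 -0.8 165;0.002 -0.0005 0 0 0 -0.5 165;0.001 0 0 0 0 0 165;0 0 0 0 0 0 165"
}}

```text
time: 16.75
tool_pos: [0.5291, -0.04, 0.0252]
ee_rot: [-1.578, -0.006, 0.016]
contact_force: [-1.3, -0.4, 1.1]
gripper_width: 0.0299
```

```bash
python3 sc.py s8
```

```text
t 16.75 pos [ 0.5291 -0.04    0.0252] fing [-0.006 -0.007 -1.   ] jawyaw 90.77 F [-1.3 -0.4  1.1] w 0.0299 q7 [ 0.35  0.79 -0.57  2.16  1.    0.48  0.57]
```

View pics/s8.png

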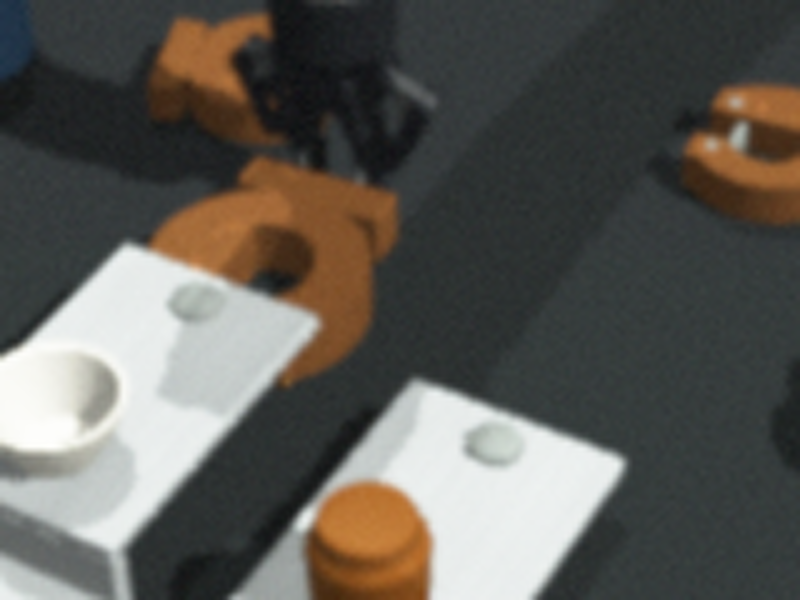

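View pics/s8t.png

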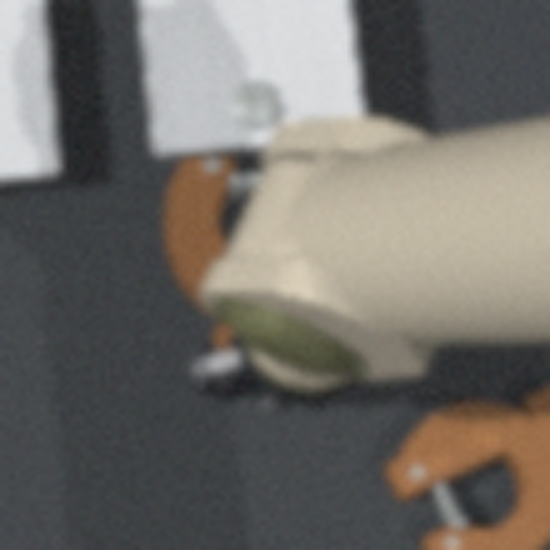

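```bash
cat > arc.py <<'E'
from wm import *
p,im,d=cam('top')
P=cloud(p,d)
m=((ringmask(im,(4,80,40),(22,255,255))>0)&(P[...,2]>.026)&(P[...,2]<.046)&(P[...,0]>.48)&(P[...,0]<.74)&(P[...,1]>-.12)&(P[...,1]<.08)).astype(np.uint8)
n,l,s,c=cv2.connectedComponentsWithStats(m); k=1+s[1:,4].argmax(); 
cs,_=cv2.findContours((l==k).astype(np.uint8),cv2.RETR_EXTERNAL,cv2.CHAIN_APPROX_NONE); C=max(cs,key=len)[:,0,:]
W=np.array([ray_plane(p,u,v,.036)[:2] for u,v in C])
# left-most points per x row
o=[]
for x in np.unique(C[:,1]):
    q=W[C[:,1]==x]; o.append(q[q[:,1].argmax()])
o=np.array(o); ym=o[:,1].max(); o=o[(o[:,1]>ym-.02)]
o=o+0
sol=least_squares(lambda q:np.hypot(o[:,0]-q[0],o[:,1]-q[1])-.0645,[o[:,0].mean(),ym-.066],loss='soft_l1',f_scale=.001)
print(len(o),'origin est (arc)',sol.x.round(4),'ymax',ym.round(4),'xmax',W[:,0].max().round(4), sol.cost)
E
python3 arc.py
```

```text
27 origin est (arc) [ 0.6292 -0.0348] ymax 0.0302 xmax 0.6728 9.540155785041702e-06
```

Request:
{"name": "play_rows", "arguments": {
  "increments": "0.003 0.0003 0 0 0 0 165;0.003 0.0003 0 0 0 0 165;0.003 0.0003 0 0 0 0 165;0.003 0.0003 0 0 0 0 165;0.003 0.0003 0 0 0 0 165;0.003 0.0003 0 0 0 0 165;0.003 0.0003 0 0 0 0 165"
}}

```text
time: 17.48
tool_pos: [0.5444, -0.0384, 0.0251]
ee_rot: [-1.58, 0.002, 0.025]
contact_force: [-6.5, -0.8, 5.0]
gripper_width: 0.03
```

```bash
python3 sc.py s9; python3 arc.py
```

```text
t 17.48 pos [ 0.5444 -0.0384  0.0251] fing [-0.017 -0.009 -1.   ] jawyaw 90.83 F [-6.5 -0.8  5. ] w 0.03 q7 [ 0.36  0.81 -0.59  2.12  0.96  0.53  0.61]
19 origin est (arc) [ 0.644  -0.0362] ymax 0.0294 xmax 0.6736 7.030923790171749e-06
```

View pics/s9.png

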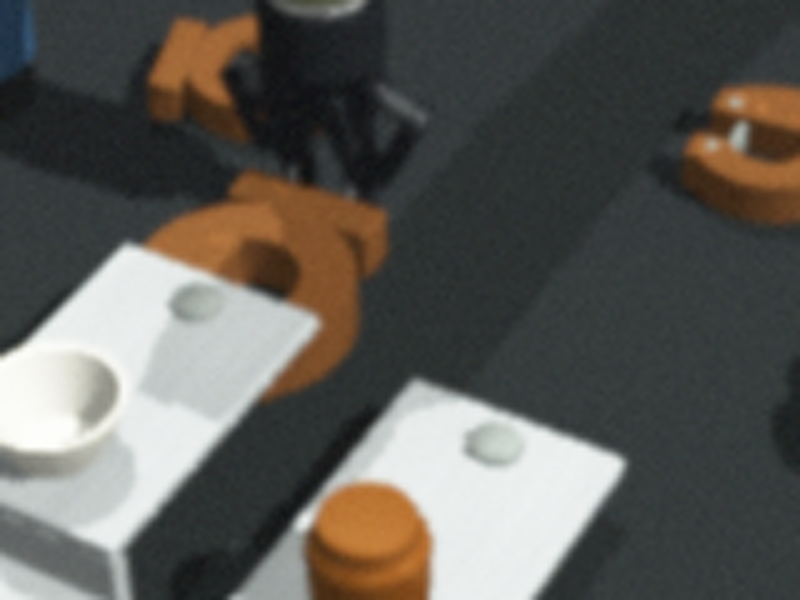

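Request:
{"name": "play_rows", "arguments": {
  "increments": "0.003 0.0003 0 0 0 0 165;0.003 0.0003 0 0 0 0 165;0.003 0.0003 0 0 0 0 165"
}}

```text
time: 17.88
tool_pos: [0.5513, -0.0382, 0.025]
ee_rot: [-1.581, 0.005, 0.027]
contact_force: [-7.3, 0.3, 5.4]
gripper_width: 0.03
```

```bash
python3 arc.py; python3 -c "
from h import *
st()"
```

```text
22 origin est (arc) [ 0.6504 -0.0356] ymax 0.0299 xmax 0.674 4.3351760527681974e-06
t 17.93 pos [ 0.5521 -0.0381  0.025 ] fing [-0.019 -0.011 -1.   ] jawyaw 90.8 F [-3.9 -0.3  1.8] w 0.0302 q7 [ 0.36  0.82 -0.6   2.1   0.94  0.54  0.63]
```

Request:
{"name": "play_rows", "arguments": {
  "increments": "0.003 0.0002 0 0 -0.3 0 165;0.003 0.0002 0 0 -0.3 0 165;0.003 0.0002 0 0 -0.3 0 165;0.003 0.0002 0 0 -0.3 0 165;0.003 0.0002 0 0 -0.2 0 165;0.003 0.0002 0 0 0 0 165"
}}

```text
time: 18.43
tool_pos: [0.5567, -0.0383, 0.0243]
ee_rot: [-1.588, 0.001, 0.024]
contact_force: [-13.2, 0.7, 8.4]
gripper_width: 0.0304
```

```bash
python3 sc.py s10; python3 arc.py
```

```text
t 18.43 pos [ 0.5567 -0.0383  0.0243] fing [-0.016 -0.017 -1.   ] jawyaw 90.86 F [-13.2   0.7   8.4] w 0.0304 q7 [ 0.35  0.82 -0.59  2.09  0.95  0.55  0.62]
20 origin est (arc) [ 0.6537 -0.0359] ymax 0.0294 xmax 0.6744 3.0228222106908316e-06
```

View pics/s10.png

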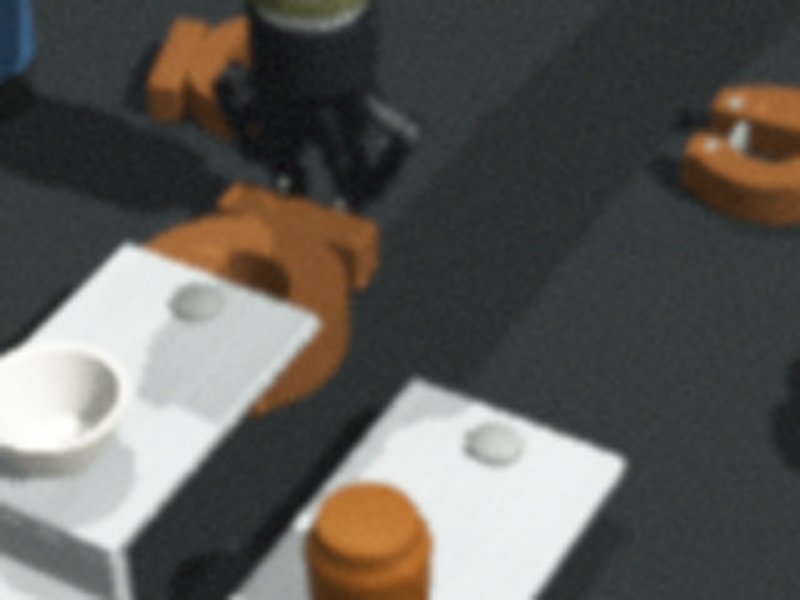

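View pics/s10t.png

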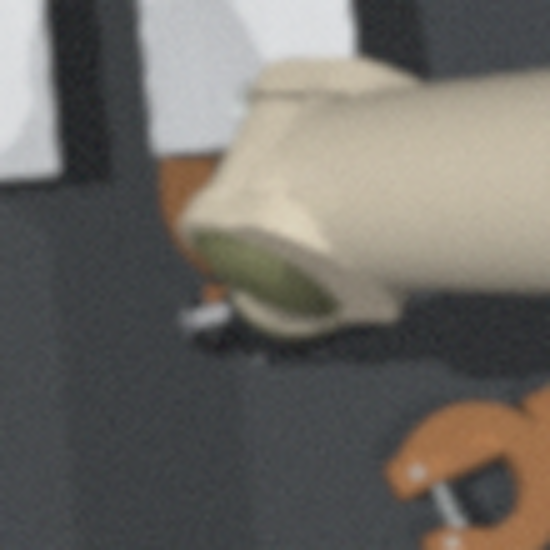

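Request:
{"name": "play_rows", "arguments": {
  "increments": "0.004 0.0002 0.0005 0 0 0 165;0.0045 0.0002 0.0005 0 0 0 165;0.0045 0.0002 0 0 0 0 165;0.0045 0.0002 0 0 0 0 165"
}}

```text
time: 18.92
tool_pos: [0.5626, -0.039, 0.0238]
ee_rot: [-1.593, 0.016, 0.04]
contact_force: [-18.5, 0.9, 13.8]
gripper_width: 0.0298
```

```bash
python3 arc.py; python3 -c "
from h import *
st()"
```

```text
18 origin est (arc) [ 0.6602 -0.0368] ymax 0.0286 xmax 0.6744 3.7951439145926196e-06
t 18.97 pos [ 0.5629 -0.039   0.0237] fing [-0.036 -0.023 -0.999] jawyaw 90.92 F [-16.5  -0.2  11.8] w 0.0301 q7 [ 0.36  0.83 -0.61  2.06  0.92  0.59  0.66]
```

Request:
{"name": "play_rows", "arguments": {
  "increments": "0.003 0.0002 0.002 0 -0.8 0 165;0.004 0.0003 0.002 0.5 -0.8 0 165;0.005 0.0003 0.001 0.5 -0.6 0 165;0.005 0.0003 0.001 0 -0.3 0 165"
}}

```text
time: 19.3
tool_pos: [0.5704, -0.0385, 0.0266]
ee_rot: [-1.578, -0.008, 0.02]
contact_force: [-6.4, 1.8, -3.4]
gripper_width: 0.0302
```

```bash
python3 arc.py; python3 -c "
from h import *
st()"
```

```text
16 origin est (arc) [ 0.667  -0.0339] ymax 0.0317 xmax 0.6748 4.4485896326868376e-06
t 19.35 pos [ 0.5715 -0.0382  0.0268] fing [-0.006 -0.007 -1.   ] jawyaw 91.02 F [-2.9  0.8 -2.8] w 0.0306 q7 [ 0.37  0.83 -0.61  2.06  0.93  0.56  0.66]
```

Request:
{"name": "play_rows", "arguments": {
  "increments": "0.0035 0.0003 0.0006 0 -0.3 0 165;0.0035 0.0003 0.0006 0 -0.3 0 165;0.0035 0.0003 0.0006 0 -0.3 0 165;0.0035 0.0003 0.0006 0 -0.3 0 165;0.0035 0.0003 0.0006 0 -0.3 0 165"
}}

```text
time: 19.77
tool_pos: [0.5846, -0.0367, 0.0268]
ee_rot: [-1.577, -0.024, 0.006]
contact_force: [-5.4, 1.5, -3.8]
gripper_width: 0.0296
```

```bash
python3 arc.py; python3 -c "
from h import *
st()"
```

```text
13 origin est (arc) [ 0.6823 -0.0294] ymax 0.0357 xmax 0.6788 3.875711679750916e-06
t 19.82 pos [ 0.5854 -0.0366  0.027 ] fing [ 0.012 -0.006 -1.   ] jawyaw 91.08 F [-0.3  0.4 -1.6] w 0.0298 q7 [ 0.36  0.83 -0.61  2.05  0.94  0.56  0.66]
```

Request:
{"name": "play_rows", "arguments": {
  "increments": "0.0035 0 0.0005 0 0 0 165;0.0035 -0.0003 0.0005 0 0 0 165;0.0035 -0.0003 0.0005 0 -0.2 0 165;0.0035 -0.0003 0.0005 0 -0.2 0 165;0.0035 -0.0003 0.0005 0 -0.2 0 165"
}}

```text
time: 20.23
tool_pos: [0.6028, -0.0376, 0.0287]
ee_rot: [-1.577, -0.032, -0.001]
contact_force: [-4.0, 1.9, -2.2]
gripper_width: 0.0301
```

```bash
python3 sc.py s11; python3 look2.py c13
```

```text
t 20.23 pos [ 0.6028 -0.0376  0.0287] fing [ 0.021 -0.006 -1.   ] jawyaw 91.13 F [-4.   1.9 -2.2] w 0.0301 q7 [ 0.37  0.84 -0.62  2.01  0.93  0.58  0.68]
t 20.33 pos [ 0.6036 -0.0377  0.0289] fing [ 0.023 -0.006 -1.   ] jawyaw 91.11 F [-0.9 -0.3 -0.3] w 0.0301 q7 [ 0.37  0.84 -0.62  2.01  0.93  0.58  0.68]
```

View pics/s11.png

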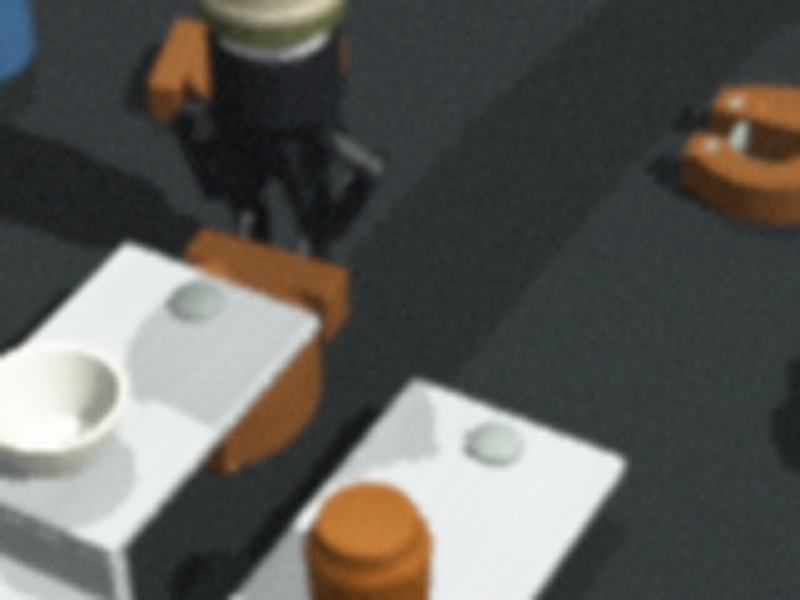

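View pics/c13.png

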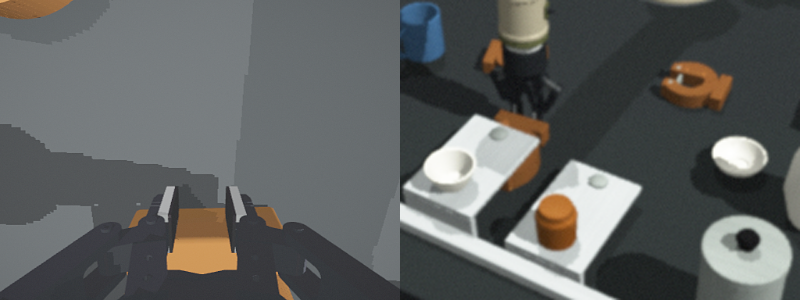

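Request:
{"name": "play_rows", "arguments": {
  "increments": "0.003 -0.0003 0.0003 0 0.3 0 165;0.003 -0.0003 0.0003 0 0.3 0 165;0.003 -0.0003 0.0003 0 0.3 0 165"
}}

```text
time: 20.68
tool_pos: [0.6122, -0.0385, 0.0304]
ee_rot: [-1.577, -0.02, 0.012]
contact_force: [-1.5, -0.5, -1.2]
gripper_width: 0.0298
```

```bash
python3 -c "
from h import *
st()"
```

```text
t 20.68 pos [ 0.6122 -0.0385  0.0304] fing [ 0.005 -0.006 -1.   ] jawyaw 91.16 F [-1.5 -0.5 -1.2] w 0.0298 q7 [ 0.38  0.85 -0.64  1.98  0.9   0.62  0.72]
```

Request:
{"name": "play_rows", "arguments": {
  "increments": "0.002 -0.0002 0 0 0 0 165;0.002 -0.0002 0 0 0 0 165"
}}

```text
time: 20.85
tool_pos: [0.6172, -0.039, 0.0305]
ee_rot: [-1.577, -0.019, 0.012]
contact_force: [-3.2, 1.1, -0.7]
gripper_width: 0.03
```

Request:
{"name": "play_rows", "arguments": {
  "increments": "0.0025 -0.0002 0 0 0 0 165;0.0025 -0.0002 0 0 0 0 165"
}}

```text
time: 21.02
tool_pos: [0.6178, -0.039, 0.0303]
ee_rot: [-1.578, -0.014, 0.019]
contact_force: [-15.2, 1.3, 12.3]
gripper_width: 0.0301
```

Request:
{"name": "play_rows", "arguments": {
  "increments": "0.003 0 0.001 0 0 0 165;0.003 0 0.001 0 0 0 165"
}}

```text
time: 21.18
tool_pos: [0.6178, -0.0391, 0.0307]
ee_rot: [-1.58, -0.006, 0.03]
contact_force: [-10.9, 2.0, -4.8]
gripper_width: 0.0301
```

```bash
python3 -c "
from h import *
st()"; python3 sc.py s12;python3 arc.py
```

```text
t 21.18 pos [ 0.6178 -0.0391  0.0307] fing [-0.015 -0.009 -1.   ] jawyaw 91.3 F [-10.9   2.   -4.8] w 0.0301 q7 [ 0.38  0.86 -0.65  1.95  0.87  0.66  0.75]
t 21.18 pos [ 0.6178 -0.0391  0.0307] fing [-0.015 -0.009 -1.   ] jawyaw 91.3 F [-10.9   2.   -4.8] w 0.0301 q7 [ 0.38  0.86 -0.65  1.95  0.87  0.66  0.75]
8 origin est (arc) [ 0.706  -0.0388] ymax 0.0168 xmax 0.6732 2.2932408474693743e-05
```

View pics/s12.png

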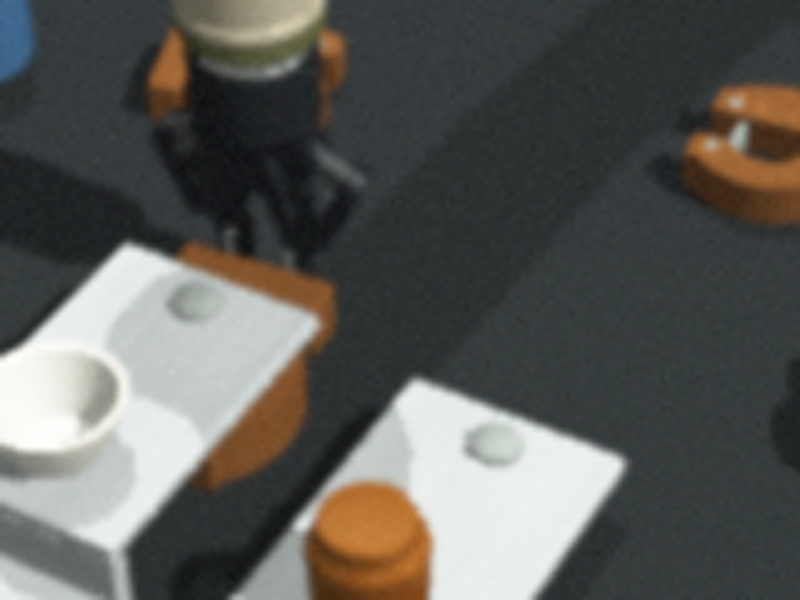

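Request:
{"name": "play_rows", "arguments": {
  "increments": "-0.006 0 0 0 0 0 165;-0.02 0 0 0 0 0 165;-0.025 0 0.01 0 0 0 165;-0.02 0 0.03 0 0 0 165;-0.02 0 0.04 0 0 0 165;-0.02 0 0.04 0 0 0 165;-0.02 0 0.03 0 0 0 165;-0.01 0 0.01 0 0 0 165;0 0 0 0 0 0 165"
}}

```text
time: 22.08
tool_pos: [0.4793, -0.0374, 0.1918]
ee_rot: [-1.578, -0.015, 0.019]
contact_force: [0.9, -0.1, 0.4]
gripper_width: 0.0302
```

```bash
python3 sc.py s13; python3 look2.py c14; python3 - <<'E'
from wm import *
z=np.load('last.npz'); cv2.imwrite('pics/c14w.png',z['wi'][:,:,::-1])
E
```

```text
t 22.08 pos [ 0.4793 -0.0374  0.1918] fing [-0.003 -0.008 -1.   ] jawyaw 91.26 F [ 0.9 -0.1  0.4] w 0.0302 q7 [ 0.58  0.53 -0.87  2.17  0.63  0.72  0.87]
t 22.18 pos [ 0.4806 -0.0375  0.19  ] fing [-0.004 -0.007 -1.   ] jawyaw 91.23 F [ 0.7 -0.2  0.4] w 0.0303 q7 [ 0.58  0.53 -0.87  2.17  0.63  0.72  0.87]
```

View pics/s13.png

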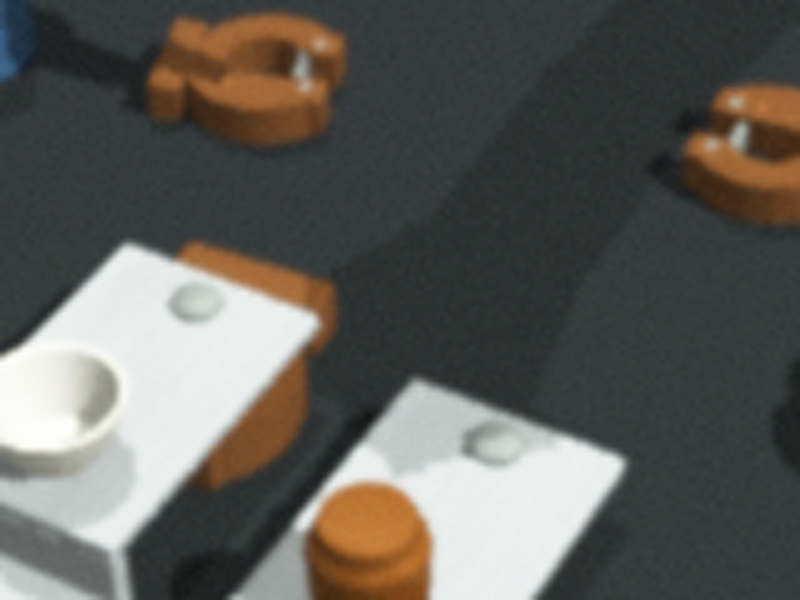

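View pics/c14w.png

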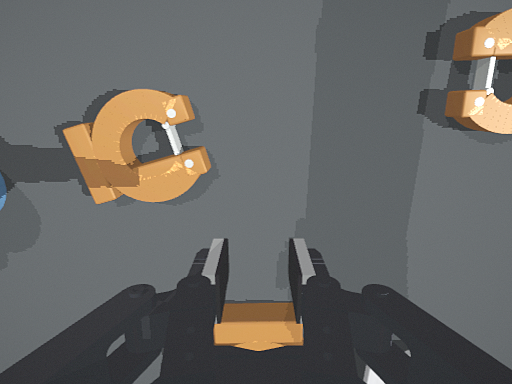

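Request:
{"name": "play_rows", "arguments": {
  "increments": "0 -0.04 0.01 0 0 0 165;0 -0.04 0.01 0 0 0 165;0 -0.04 0 0 0 0 165;0 -0.04 0 0 0 0 165;0 -0.03 0 0 0 0 165;0 0 0 0 0 0 165"
}}

```text
time: 22.78
tool_pos: [0.4854, -0.2304, 0.2019]
ee_rot: [-1.566, -0.02, 0.034]
contact_force: [-0.4, -0.3, -0.6]
gripper_width: 0.0303
```

```bash
python3 look.py t9; python3 - <<'E'
from wm import *
z=np.load('last.npz'); p=env.camera_params('top'); im,d=z['im'],z['d']
W,A,mm=ringpose(p,im,d,np.array([.645,-.036]))
print(W.min(0),W.max(0),len(A))
b=[]
for u in np.unique(np.nonzero(mm)[1]):
    v=np.nonzero(mm[:,u])[0].max(); b.append(ray_plane(p,u,v+.5,.036)[:2])
b=np.array(b); print(b[:,0].round(4)); c=b[3:-3]
dr,pt=linefit(c); print('heel edge dir',np.degrees(np.arctan2(dr[1],dr[0])),pt,'y range',b[:,1].min(),b[:,1].max())
E
```

```text
t 22.78 pos [ 0.4854 -0.2304  0.2019] fing [-0.009  0.004 -1.   ] jawyaw 91.99 F [-0.4 -0.3 -0.6] w 0.0303 q7 [ 0.95  0.59 -0.89  2.03  0.62  0.83  1.3 ]
[ 0.62602757 -0.07978022] [0.6735755  0.01988929] 427
[0.672  0.6716 0.6647 0.6357 0.6258 0.6254 0.625  0.6246 0.6273 0.6269
 0.6265 0.6261 0.6257 0.6253 0.6249 0.6244 0.6272 0.6268 0.6264 0.626
 0.6256 0.6283 0.6279 0.6275 0.6271 0.6267 0.6263 0.629  0.6286 0.6282
 0.6278 0.6274 0.627  0.6297]
heel edge dir -88.170685 [ 0.6265377  -0.02148412] y range -0.07716552142569509 0.020103233089297387
```

View pics/t9.png

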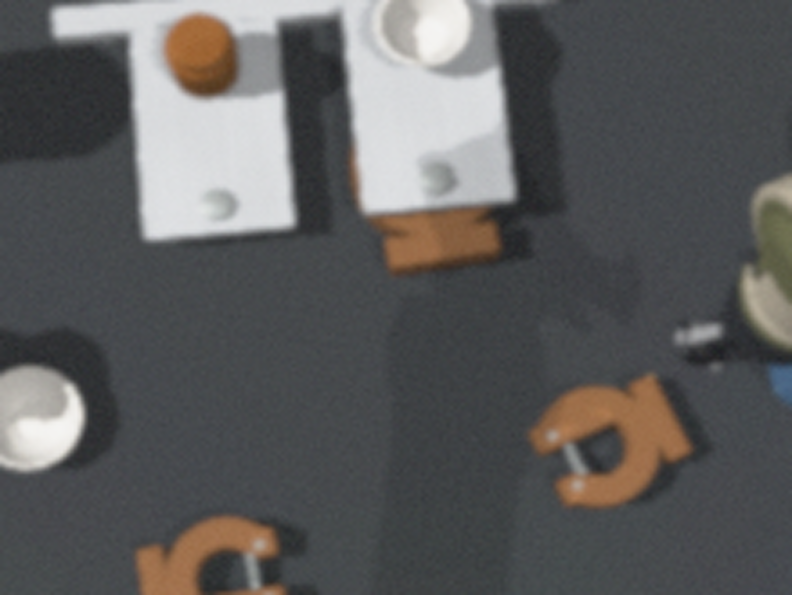

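```bash
python3 - <<'E'
from wm import *
z=np.load('last.npz'); p=env.camera_params('top')
W,A,mm=ringpose(p,z['im'],z['d'],np.array([.459,-.158])); print(cv2.minAreaRect(W.astype(np.float32)))
s,M=st(); print(env.job_done())
E
```

```text
((0.4518902599811554, -0.14757126569747925), (0.10168416798114777, 0.11355555057525635), 17.761016845703125)
t 22.83 pos [ 0.4855 -0.2278  0.2019] fing [-0.009  0.006 -1.   ] jawyaw 92.07 F [ 0.3  0.2 -0.9] w 0.0302 q7 [ 0.95  0.59 -0.89  2.04  0.62  0.83  1.29]
the job is handed in; nothing more can be done
None
```

The large ring is pushed onto the front rod of the higher riser (the one with the bowl) and appears fully home. I could not see the gate itself, because it is hidden under the board. I handed the job in at 22.8 s with the arm clear of everything.

**How it went:** I pushed the ring sideways with the open fingers. Then I turned it straight by pushing on its right lip. Last, I pushed it in from the heel with two finger ends, without lifting it.

**Checks that it is home:**
- **Hard stop:** the ring stopped dead where expected. The last 3 mm steps gave no movement, at about 11–15 N on the wrist. The highest wrist reading I saw was about 23 N, earlier, while the rod was opening the gate.
- **No spring-back:** the ring did not move back when I let go.
- **Position:** the heel's back face is 68–69 mm from the rod axis in the top view, against 68 mm nominal, with about 2 mm of camera error. That spacing and the missing spring-back are why I take the gate as snapped shut.

**What disagreed:**
- **Sideways fit:** the top view puts the rod 7–10 mm to the flat-wall side of the ring's centreline. The hole allows only 5 mm there, so that reading is partly camera error; the ring probably rests against its flat wall.
- **Small look-alike ring:** the one on the right reads about 1 mm and 1° off its first measurement. That is close to measurement noise, but I may have brushed it lightly during the sideways push.

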